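Change a reception table from candles to lanterns

TASK

Change this reception table over from candles to lanterns: pack all the square pillar candles that stand about the table into the wooden chest, then lower the chest's lid gently until it is fully closed. Stand one lantern on the wooden board midway between the two bud vases, in line with them, and the other on the middle of the closed lid, both upright. Leave the vases, the tumbler and the goblet standing where they are.

Things in the scene. Friction and masses are not known exactly. Their poses are not given: they have to be found in the camera images.
- chest: wooden keepsake chest, 142 deep (x) x 322 long (y) x 89 high, open on top, walls and floor 6 thick; it stands fixed on the table. Origin: centre of its underside; its lid is hinged along the upper rim of its +x side, away from the robot
- lid (a joint): the chest's lid: a wooden board 142 x 322 x 8 with a brass tab (70 wide, sticking out 22 more) in the middle of its free edge, on a stiff hinge that stays where it is left. 0 = closed flat on the chest, pi/2 = upright, grows as it opens (up to 1.9). Takes about 2 to 5 N at the free edge to move
- lid_hinge (a point): middle of the lid's hinge line, at the lid's underside, 71 mm in +x of the chest's centre and 89.5 above the table. x and y lie in the lid: -x runs from the hinge to the free edge, y along the hinge, z out of the lid's outer face (up when it is closed)
- lid_mid (a point): middle of the lid's outer face (its top when closed), 71 mm from the hinge line; z out of the outer face
- lid_edge (a point): middle of the lid's free edge, on its outer face, 142 mm from the hinge line; the brass tab begins here
- board: pale wooden board lying fixed on the table, 130 (x) x 380 (y) x 15 thick. Origin: centre of its underside. The two bud vases stand on it at 150 mm on either side of its centre along y
- vase1: small glass bottle vase with one flower, 54 across at the foot, neck 24, 90 high, the bloom (50 across) up to 145 above the foot and leaning away from the other vase. Origin: centre of its underside
- vase2: small glass bottle vase with one flower, 54 across at the foot, neck 24, 90 high, the bloom (50 across) up to 145 above the foot and leaning away from the other vase. Origin: centre of its underside
- candle1: square ivory pillar candle, 45 x 45 x 78 high (and a thin wick), about 130 g, standing (on the board or on the table) at the start. Origin: centre of its underside, z up along it, x and y square to its sides. Some of the five are absent in some starts
- candle2: square ivory pillar candle, 45 x 45 x 78 high (and a thin wick), about 130 g, standing (on the board or on the table) at the start. Origin: centre of its underside, z up along it, x and y square to its sides. Some of the five are absent in some starts
- candle3: square ivory pillar candle, 45 x 45 x 78 high (and a thin wick), about 130 g, standing (on the board or on the table) at the start. Origin: centre of its underside, z up along it, x and y square to its sides. Some of the five are absent in some starts
- candle4: square ivory pillar candle, 45 x 45 x 78 high (and a thin wick), about 130 g, standing (on the board or on the table) at the start. Origin: centre of its underside, z up along it, x and y square to its sides. Some of the five are absent in some starts
- candle5: square ivory pillar candle, 45 x 45 x 78 high (and a thin wick), about 130 g, standing (on the board or on the table) at the start. Origin: centre of its underside, z up along it, x and y square to its sides. Some of the five are absent in some starts
- lamp1: square cordless lantern, dark metal frame round a frosted body, 58 x 58 x 85 high, about 250 g. Origin: centre of its underside, z up, x and y square to its sides. The two lanterns are alike
- lamp2: square cordless lantern, dark metal frame round a frosted body, 58 x 58 x 85 high, about 250 g. Origin: centre of its underside, z up, x and y square to its sides. The two lanterns are alike
- tumbler: empty glass tumbler, 54 across, 55 high, not part of the job, behind chest and board. Origin: centre of its underside
- goblet: tall wine goblet, 68 across, 170 high, not part of the job, behind chest and board. Origin: centre of its underside
Mind the look-alikes: they are no part of the job. Leave any blue, pink or turquoise look-alike of the candle4 alone.

How it is judged:
By the outcome, as a careful person would: the job done as asked, in the order asked, and still so for the second after the job is handed in, with the robot touching nothing.
Of candle1, candle2, candle3, candle4, candle5 only 3 to 5 are there at a start; the rules pass over those that are not, and their reading is None.
At some moment in a run one of candle1, candle2, candle3, candle4, candle5 may be knocked a few centimetres aside while the robot is not near it.
Once in a run the grip may slacken for a moment while it holds something.
It also fails if it takes over 210 s, if anything falls off the work surface, if the arm or the gripper's body presses on something with over 40 N, if the wrist force passes 120 N, or if a joint passes its speed limit or range.

ROBOT

A 6-joint arm with a two-finger parallel gripper is mounted at the origin on the work surface. World frame = base frame: x ahead of the robot, y to its left, z up, the work surface at z = 0. Lengths are in mm, angles in rad, forces in N, time in s.
With the tool pointing down it reaches from about 350 to 950 mm from the base axis. Payload 17.4 kg.
Tool frame: the origin (TCP) lies midway between the tips of the shut fingers; the grasp point (between the pads) lies 19 mm behind it (bot.grasp_offset is the distance from the TCP to the grasp point, in mm); z points along the fingers, y is the line along which they close (so a half turn about z gives the same grasp; the last joint's range is limited). The gripper opens to 93 mm and grips with 3 to 60 N. Pads are 15 mm wide; open, the fingers measure 128 mm over their backs; the gripper's body (75 mm by 188 mm) begins 65 mm behind the grasp point.
Start: joints at [1.08, 0.116, 1.442, -0, 1.584, -0.038], TCP at [295.311, 606.979, 218.646] pointing down, gripper open.
Joint ranges: [-2.83, 2.83], [-0.83, 2.19], [0.07, 2.5], [-1.14, 4.28], [0.01, 3], [-2.97, 2.97]. Speed limits (rad/s): [1.89, 1.89, 2.22, 3.14, 3.14, 3.14].

INTERFACE

Orientations are given as a unit quaternion [x, y, z, w].
In Python, from rig import bot, viewer, workorder gives the robot as it stands.
- The arm moves only by the tool servo_tool, never from a script. Its argument "plan" is a list of rows, each an object of numbers: "hand": the finger opening in mm, from 0 to 93; "dx", "dy", "dz": the shift along the tool's x, y, z in mm; "ax", "ay", "az": the turn, a rotation vector about the tool's x, y, z in degrees. A call has 1 to 5 rows; each row is the pose to reach, as a shift and turn from the pose commanded when the call began, along the tool's axes at that moment; what a row does not reach only later rows make up. A row lasts 1/10 s, in which the tool goes at most 50 mm and 8.59 degrees, less where a joint would pass 70% of its speed; a pose out of reach is approached as far as the arm can. A call with a gripper value outside its range is refused whole. The fingers move at their own pace and stop on an object; the grip force is fixed at half the most. Time passes only in rows, so rows that repeat a pose let the fingers close. It gives the time, the measured TCP pose, the force, the opening and the grip force at its end, in the units of the state.
- bot.get_state(): the state, without advancing time (a new reading comes with each control period).
- viewer.capture(name): name is "scene" or "top" or "wrist"; returns the picture (384x512x3 uint8, red, green, blue); there is no depth.
- viewer.camera_params(name): a dict with "fov_y" (degrees; the focal length in pixels is half the picture's height over the tangent of half this angle, whatever the lens; pixels are square), "cx", "cy" (the principal point, pixels), "rvec" (rotation vector, rad) and "tvec" (3), from world to camera coordinates, as OpenCV has them. Camera axes: x right, y down, z forward; pixel columns grow to the right and rows downward; lengths in mm; the calibration is good to about 2 mm. The wrist camera is an equidistant fisheye: a pixel r from the principal point sees the ray r / f radians off the axis. A picture is of the moment at which its call begins: read the wrist's pose just before it. camera_params takes no time and is no camera call; for the wrist camera it gives the pose at the moment of the call.
- workorder.job_done(): hands the job in; it is judged then, once.
The state is a dict: "clock": time; "joint_pos": joint angles; "joint_vel": joint speeds; "tau": joint torques, N m; "tool_pos": TCP position; "ee_rot": TCP orientation; "contact_force": force on the tool from outside, world axes, zero at the start; "wrist_torque": the same for the moment, N m; "opening": finger opening in mm; "finger_force": force on a finger pad.
Only numpy, scipy, OpenCV 4.12 (cv2) and the standard library are available. Lean on these libraries where they do the work, as an engineer would, in place of code of your own. Each camera call takes 0.05 s, during which the arm holds its last target. There are 200 camera calls.

## Working session

There is one attempt and no reset: what is moved stays moved. The work goes in short steps, Python scripts to look and compute and a tool call to move; the robot and the scene stay as the last step left them, time stands still between calls to the robot, and variables do not carry over. Pictures are saved under pics/ and viewed, at most 19 in all, crops included, and the job is handed in when it is done.

Besides the shell and the picture viewer there is one more tool, called in YAML: its name, and indented under it one key for each argument. servo_tool: Moves the arm, as the interface text tells. Its arguments: {"type":"object","properties":{"plan":{"type":"array","items":{"type":"object","properties":{"hand":{"type":"number"},"dx":{"type":"number"},"dy":{"type":"number"},"dz":{"type":"number"},"ax":{"type":"number"},"ay":{"type":"number"},"az":{"type":"number"}}}}},"required":["plan"]}

```bash
mkdir -p pics; ls; python3 - <<'E'
from rig import bot, viewer
import cv2
print(bot.get_state())
for n in("scene","top"):
    p=viewer.camera_params(n);print(n,p)
    im=viewer.capture(n);cv2.imwrite(f"pics/{n}0.png",cv2.resize(im[:,:,::-1],(800,600)))
    cv2.imwrite(f"{n}0raw.png",im[:,:,::-1])
E
```

```text
pics
{'clock': 0.0, 'joint_pos': array([ 1.08020111e+00,  1.16462446e-01,  1.44226596e+00, -6.07303258e-06,
        1.58400590e+00, -3.78169267e-02]), 'joint_vel': array([-1.31922284e-03, -4.26818158e-04,  9.48362745e-04,  9.81987059e-05,
        9.03625493e-05,  2.24265290e-04]), 'tau': array([-1.62770786e-03, -7.21244359e+01, -6.22635984e+01,  7.78248743e-02,
        2.35148653e-02, -1.22344995e-04]), 'tool_pos': array([295.21053128, 606.78929268, 217.9206246 ]), 'ee_rot': array([ 2.24460279e-01,  9.74483072e-01, -5.51811198e-04, -1.46136251e-04]), 'contact_force': array([ 0.2156304 , -0.85578937,  0.49882774]), 'wrist_torque': array([ 0.01753271,  0.0549207 , -0.01760565]), 'finger_force': 0.0, 'opening': 93.1259170643121}
scene {'fov_y': 46.90531263634673, 'cx': 251.74358274864176, 'cy': 196.28269862339064, 'rvec': array([ 2.4407873 ,  0.5312121 , -0.19377895]), 'tvec': array([-454.40637818, -110.34149922, 1505.79774038])}
top {'fov_y': 47.51698392431551, 'cx': 255.0616913810302, 'cy': 196.9953410857226, 'rvec': array([ 2.13254013, -2.17614427,  0.16007584]), 'tvec': array([  17.94789315,  491.73609103, 1249.05434306])}
```

View pics/scene0.png

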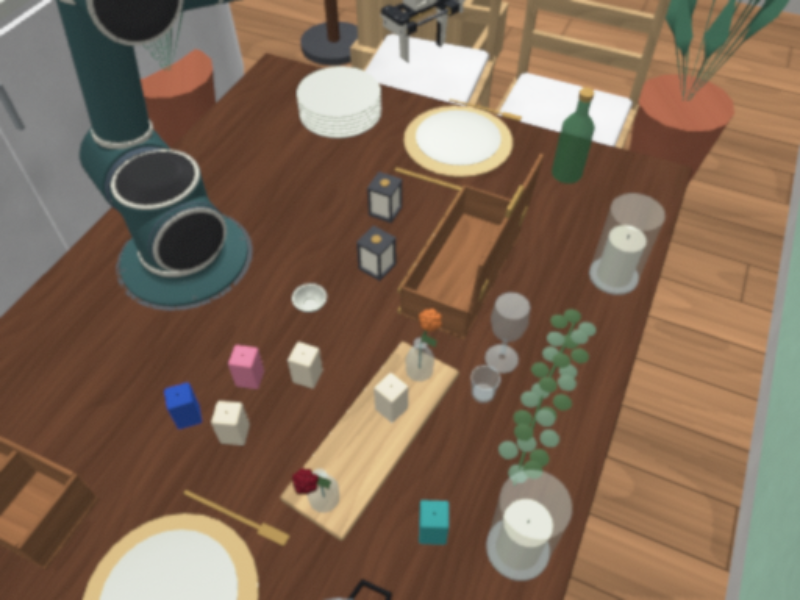

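View pics/top0.png

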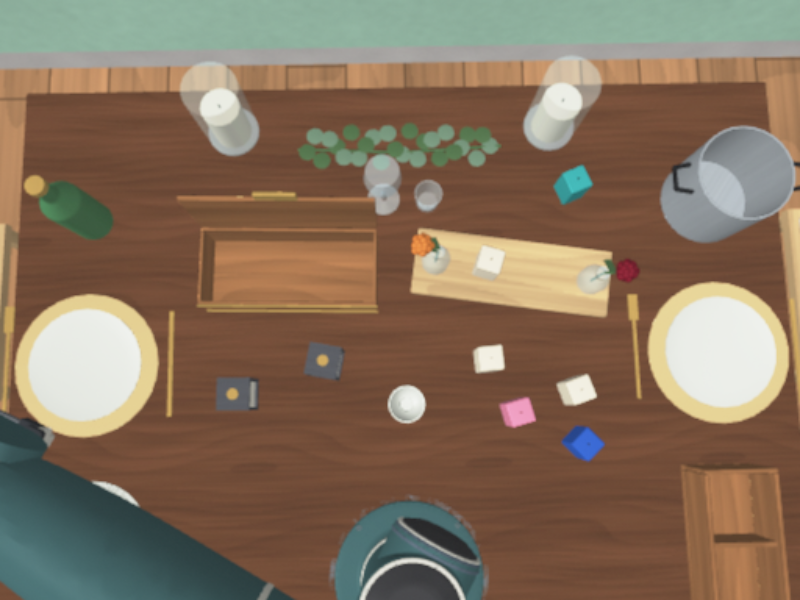

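The scene view shows three ivory candles: (391,395) on the board, (305,362) and (230,422) on the table. It also shows two lanterns at (385,197) and (376,252), the chest with its lid roughly upright, and pink, blue and turquoise decoys. In the top view the candle tops are at (490,262), (489,358) and (577,390), and the lantern tops at (323,360) and (234,394).

```bash
cat > h.py <<'E'
import numpy as np, cv2
from rig import bot, viewer
from scipy.spatial.transform import Rotation as R
def ray(n,uv,p=None):
    p=p or viewer.camera_params(n); uv=np.atleast_2d(uv).astype(float)
    f=192/np.tan(np.radians(p['fov_y']/2)); d=(uv-[p['cx'],p['cy']])/f
    if n=='wrist':
        r=np.linalg.norm(d,axis=1,keepdims=True)+1e-9; v=np.hstack([d/r*np.sin(r),np.cos(r)])
    else: v=np.hstack([d,np.ones((len(d),1))])
    Rm=cv2.Rodrigues(p['rvec'])[0]
    return -Rm.T@p['tvec'], v@Rm
def onz(n,uv,z,p=None):
    o,v=ray(n,uv,p); return (o+v*((z-o[2])/v[:,2])[:,None])[:,:2]
def proj(n,X,p=None):
    p=p or viewer.camera_params(n); f=192/np.tan(np.radians(p['fov_y']/2))
    c=np.atleast_2d(X)@cv2.Rodrigues(p['rvec'])[0].T+p['tvec']
    if n=='wrist':
        r=np.linalg.norm(c[:,:2],axis=1); th=np.arctan2(r,c[:,2]); return c[:,:2]/r[:,None]*(th*f)[:,None]+[p['cx'],p['cy']]
    return c[:,:2]/c[:,2:]*f+[p['cx'],p['cy']]
def rect(n,mask,z,p=None):
    "min-area rectangle of the largest blob, on plane z: centre, sizes, angle deg of side (mod 90)"
    cs=cv2.findContours(mask.astype(np.uint8),cv2.RETR_EXTERNAL,cv2.CHAIN_APPROX_NONE)[0]
    c=max(cs,key=cv2.contourArea)[:,0]
    (x,y),s,a=cv2.minAreaRect(onz(n,c,z,p).astype(np.float32)); return np.round([x,y,*s,a%90],1)
def st():
    s=bot.get_state(); m=R.from_quat(s['ee_rot']).as_matrix()
    print('t',round(s['clock'],2),'tcp',s['tool_pos'].round(1),'xaxis',m[:,0].round(3),'yaxis',m[:,1].round(3),'z',m[:,2].round(3),'F',s['contact_force'].round(1),'open',round(s['opening'],1),'ff',round(s['finger_force'],1),'q',s['joint_pos'].round(2)); return s,m
E
python3 - <<'E'
from h import *
im=cv2.imread('top0raw.png'); hsv=cv2.cvtColor(im,cv2.COLOR_BGR2HSV).astype(int)
big=np.zeros((384,512),bool)
for nm,c,z in(('b',(490,262),93),('t1',(489,358),78),('t2',(577,390),78)):
    u,v=np.array(c)/1.5625; sub=np.zeros_like(big); sub[int(v)-18:int(v)+18,int(u)-18:int(u)+18]=1
    for th in(150,190,215,230):
        m=sub&(hsv[...,2]>th)&(hsv[...,1]<(45 if nm=='b' else 90)); print(nm,th,m.sum(),rect('top',m,z) if m.sum()>20 else '')
for nm,c in(('l1',(323,360)),('l2',(234,394))):
    u,v=np.array(c)/1.5625; sub=np.zeros_like(big); sub[int(v)-16:int(v)+16,int(u)-18:int(u)+18]=1
    m=sub&(hsv[...,1]<85)&(hsv[...,2]<130); print(nm,m.sum(),rect('top',m,85))
    m2=sub&(hsv[...,1]>90)&(hsv[...,2]>140);print(' knob',onz('top',np.argwhere(m2)[:,::-1].mean(0),85))
V=lambda *a:np.array(a)/1.5625
print('chest rim outer corners z89',onz('top',[V(201,228),V(377,228),V(377,308),V(197,306)],89))
print('board corners z15',onz('top',[V(419,230),V(612,251),V(607,316),V(411,292)],15))
print('lid free edge/tab',proj('top',[[0,0,0]])*1.5625)
print('tumbler base',onz('top',V(427,205),0),'goblet base',onz('top',V(386,200),0))
print('vases base',onz('top',[V(436,262),V(592,280)],30))
crop=im[100:215,120:400];cv2.imwrite('pics/crop0.png',cv2.resize(crop,(800,329),interpolation=cv2.INTER_CUBIC))
E
```

```text
b 150 304 [ 563.9 -156.4   44.7   56.9   70. ]
b 190 304 [ 563.9 -156.4   44.7   56.9   70. ]
b 215 235 [ 570.1 -158.8   43.9   43.9   72. ]
b 230 208 [ 570.8 -159.    41.5   41.9   72.6]
t1 150 318 [ 392.1 -150.8   47.    54.7    5.8]
t1 190 287 [ 391.9 -151.3   44.5   51.5    4.3]
t1 215 262 [ 391.7 -151.5   42.5   49.4    4.6]
t1 230 218 [ 392.5 -154.    40.2   42.7    4.5]
t2 150 369 [ 330.7 -306.6   47.    63.3   16.9]
t2 190 327 [ 330.3 -307.1   44.4   60.1   16.9]
t2 215 292 [ 330.2 -307.4   41.5   56.4   19. ]
t2 230 214 [ 332.  -313.4   39.9   41.7   18.9]
l1 477 [392.6 144.   66.8  61.9  78.5]
 knob [[394.13373133 147.31745601]]
l2 500 [338.3 298.8  75.8  57.7  88.8]
 knob [[337.88694544 307.27507603]]
chest rim outer corners z89 [[638.54670006 366.24640868]
 [632.57859086  44.96721103]
 [484.75813068  47.40453593]
 [494.73518055 370.67948635]]
board corners z15 [[ 646.38710426  -35.14857841]
 [ 597.67231251 -408.29650271]
 [ 470.98923437 -390.56179264]
 [ 524.75624099  -16.76210289]]
lid free edge/tab [[408.32689244 576.11366934]]
tumbler base [[700.58827755 -52.89078276]] goblet base [[712.2552031   27.88012927]]
vases base [[ 579.3359611   -65.33889562]
 [ 538.76337604 -361.48293484]]
```

View pics/crop0.png

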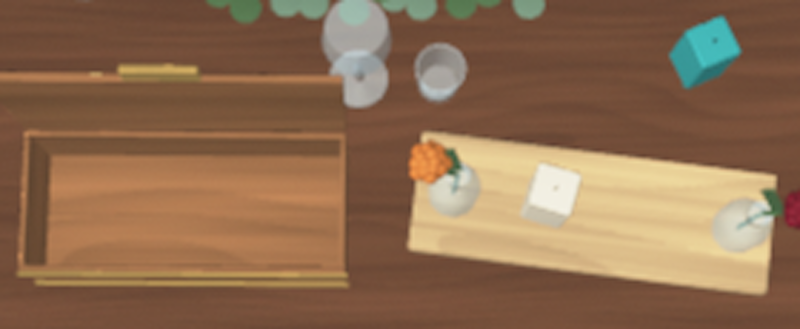

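Top crop: chest, board with vases at crop (455,190) and (742,222), and the board candle at (555,190). The positions agree with the sizes given: the vases come out 149 mm either side of the board centre and the chest rim is 322 long. Next I measure the decoys and the lid, and work out the first move.

```bash
cat >> h.py <<'E'
def to(x,y,z,al,verbose=1):
    "tool-frame move from the present pose to TCP x,y,z with closing line at al (deg from +y towards +x)"
    s=bot.get_state(); m=R.from_quat(s['ee_rot']).as_matrix()
    d=m.T@(np.array([x,y,z])-s['tool_pos']); a=np.degrees(np.arctan2(m[0,1],m[1,1]))
    q6=np.degrees(s['joint_pos'][5]); az=(al-a+180)%360-180
    q1=np.degrees(np.arctan2(y,x)); q1n=np.degrees(s['joint_pos'][0]); e=q6+az+q1-q1n
    if abs(e)>165: az-=np.sign(e)*360; e-=np.sign(e)*360
    print('now',s['tool_pos'].round(1),'a',round(a,1),'-> d',d.round(1),'az',round(az,1),'q6',round(e),'t',round(s['clock'],1),'open',round(s['opening'],1),'F',s['contact_force'].round(1),'tilt',m[:2,2].round(3))
E
python3 - <<'E'
from h import *
im=cv2.imread('top0raw.png'); hsv=cv2.cvtColor(im,cv2.COLOR_BGR2HSV).astype(int)
H,S,V=hsv[...,0],hsv[...,1],hsv[...,2]
for nm,c,hr in(('pink',(518,410),(150,179)),('blue',(583,443),(105,130))):
    u,v=np.array(c)/1.5625; sub=np.zeros(H.shape,bool); sub[int(v)-18:int(v)+18,int(u)-18:int(u)+18]=1
    m0=sub&(H>hr[0])&(H<hr[1])&(S>80); vs=V[m0]; m=m0&(V>np.median(vs)-12)
    print(nm,rect('top',m0,78),rect('top',m,78))
v=lambda *a:np.array(a)/1.5625
# lid: tab top in both views -> intersect rays with vertical plane y
o1,d1=ray('top',v(273,194)); o2,d2=ray('scene',v(540,158))
print('lid edge corners top z231',onz('top',[v(178,198),v(376,199)],231),'tab',onz('top',v(273,193),253))
for uv in (v(540,158),v(520,200),v(480,287)):
    o,d=ray('scene',uv); t=(np.array([46,207,368])-o[1])/d[0,1]; print('scene',[(o+d[0]*k).round() for k in t])
to(571,-159,240,108)
E
```

```text
pink [ 294.9 -198.8   48.1   56.6   13.8] [ 294.6 -202.8   39.8   41.8   16.3]
blue [ 238.3 -312.4   58.    53.5   43.2] [ 235.5 -320.5   38.6   41.6   43.2]
lid edge corners top z231 [[651.47291264 364.28998812]
 [643.95876709  43.19881828]] tab [[650.07546742 206.61855478]]
scene [array([709.,  46., 484.]), array([681., 207., 349.]), array([652., 368., 215.])]
scene [array([692.,  46., 398.]), array([660., 207., 245.]), array([628., 368.,  92.])]
scene [array([650.,  46., 170.]), array([609., 207., -31.]), array([ 569.,  368., -232.])]
now [295.3 606.8 218. ] a 25.9 -> d [-583.  -568.   -21.4] az 82.1 q6 2 t 0.1 open 93.2 F [-0.6  0.2  0.5] tilt [-0.    -0.001]
```

servo_tool:
  plan:
    - {"dx": -36, "dy": -34, "dz": -10}
    - {"dx": -71, "dy": -69, "dz": -20}
    - {"dx": -107, "dy": -104, "dz": -22}
    - {"dx": -142, "dy": -138, "dz": -22}
    - {"dx": -177, "dy": -172, "dz": -22}

```text
schema error: expected keys hand, dx, dy, dz, ax, ay, az
```

servo_tool:
  plan:
    - {"dx": -36, "dy": -34}
    - {"dx": -71, "dy": -69}
    - {"dx": -107, "dy": -104}
    - {"dx": -142, "dy": -138}
    - {"dx": -177, "dy": -172}

```text
schema error: expected keys hand, dx, dy, dz, ax, ay, az
```

servo_tool:
  plan:
    - {"dx": -36, "dy": -34, "az": 8}
    - {"dx": -71, "dy": -69, "az": 16}
    - {"dx": -107, "dy": -104, "az": 24}
    - {"dx": -142, "dy": -138, "az": 32}
    - {"dx": -177, "dy": -172, "az": 40}

```text
schema error: expected keys hand, dx, dy, dz, ax, ay, az
```

```bash
python3 - <<'E'
from h import *
to(571,-159,240,108)
E
```

```text
now [295.3 606.8 218. ] a 25.9 -> d [-583.  -568.   -21.4] az 82.1 q6 2 t 0.1 open 93.2 F [-0.6  0.2  0.5] tilt [-0.    -0.001]
```

All keys are needed in each row.

servo_tool:
  plan:
    - {"hand": 93, "dx": -36, "dy": -34, "dz": -10, "ax": 0, "ay": 0, "az": 0}
    - {"hand": 93, "dx": -71, "dy": -69, "dz": -20, "ax": 0, "ay": 0, "az": 0}
    - {"hand": 93, "dx": -107, "dy": -104, "dz": -22, "ax": 0, "ay": 0, "az": 0}
    - {"hand": 93, "dx": -142, "dy": -138, "dz": -22, "ax": 0, "ay": 0, "az": 0}
    - {"hand": 93, "dx": -177, "dy": -172, "dz": -22, "ax": 0, "ay": 0, "az": 0}

```text
clock: 0.6
tool_pos: [379.4, 372.9, 240.5]
ee_rot: [0.224, 0.975, -0.0, 0.0]
contact_force: [0.5, -0.5, -0.1]
opening: 92.7
finger_force: 0.0
```

servo_tool:
  plan:
    - {"hand": 93, "dx": -36, "dy": -34, "dz": 0, "ax": 0, "ay": 0, "az": 0}
    - {"hand": 93, "dx": -71, "dy": -69, "dz": 0, "ax": 0, "ay": 0, "az": 0}
    - {"hand": 93, "dx": -107, "dy": -104, "dz": 0, "ax": 0, "ay": 0, "az": 0}
    - {"hand": 93, "dx": -142, "dy": -138, "dz": 0, "ax": 0, "ay": 0, "az": 0}
    - {"hand": 93, "dx": -177, "dy": -172, "dz": 0, "ax": 0, "ay": 0, "az": 0}

```text
clock: 1.1
tool_pos: [463.2, 140.8, 240.6]
ee_rot: [0.224, 0.974, 0.0, 0.0]
contact_force: [1.6, 0.7, -0.0]
opening: 92.9
finger_force: 0.0
```

servo_tool:
  plan:
    - {"hand": 93, "dx": -36, "dy": -34, "dz": 0, "ax": 0, "ay": 0, "az": 8}
    - {"hand": 93, "dx": -71, "dy": -69, "dz": 0, "ax": 0, "ay": 0, "az": 16}
    - {"hand": 93, "dx": -107, "dy": -104, "dz": 0, "ax": 0, "ay": 0, "az": 24}
    - {"hand": 93, "dx": -142, "dy": -138, "dz": 0, "ax": 0, "ay": 0, "az": 32}
    - {"hand": 93, "dx": -177, "dy": -172, "dz": 0, "ax": 0, "ay": 0, "az": 40}

```text
clock: 1.6
tool_pos: [547.2, -91.5, 240.5]
ee_rot: [0.547, 0.837, 0.0, -0.0]
contact_force: [1.2, 0.5, -0.1]
opening: 93.2
finger_force: 0.0
```

```bash
python3 - <<'E'
from h import *
to(571,-159,240,108)
E
```

```text
now [547.2 -91.5 240.5] a 66.3 -> d [-71.4  -5.4   0.5] az 41.7 q6 2 t 1.6 open 93.2 F [ 1.2  0.5 -0.1] tilt [-0.  0.]
```

servo_tool:
  plan:
    - {"hand": 93, "dx": -36, "dy": -3, "dz": 0, "ax": 0, "ay": 0, "az": 8.4}
    - {"hand": 93, "dx": -71.4, "dy": -5.4, "dz": 0, "ax": 0, "ay": 0, "az": 16.8}
    - {"hand": 93, "dx": -71.4, "dy": -5.4, "dz": 0, "ax": 0, "ay": 0, "az": 25.2}
    - {"hand": 93, "dx": -71.4, "dy": -5.4, "dz": 0, "ax": 0, "ay": 0, "az": 33.6}
    - {"hand": 93, "dx": -71.4, "dy": -5.4, "dz": 0, "ax": 0, "ay": 0, "az": 41.7}

```text
clock: 2.1
tool_pos: [571.1, -157.1, 240.1]
ee_rot: [0.809, 0.588, -0.0, -0.0]
contact_force: [-0.2, 0.6, -0.9]
opening: 93.7
finger_force: 0.0
```

```bash
python3 - <<'E'
from h import *
p=viewer.camera_params('wrist');im=viewer.capture('wrist')[:,:,::-1].copy()
cv2.imwrite('w1.png',im)
c=proj('wrist',[[571,-159,93],[571,-159,15]],p)
print(p['fov_y'],c,ray('wrist',[[256,192]],p))
to(571,-159,75,108)
cv2.imwrite('pics/w1.png',im)
E
```

```text
65.70646984690485 [[262.99521902 183.54956626]
 [262.71380117 170.1313948 ]] (array([592.1727981 , -88.66036924, 404.6698159 ]), array([[-0.09699634, -0.23858726, -0.96626489]]))
now [ 571.1 -156.9  240.2] a 108.5 -> d [ -2.    0.7 165.2] az -0.5 q6 2 t 2.1 open 93.2 F [-0.5 -0.3  0.2] tilt [-0.001  0.   ]
```

View pics/w1.png

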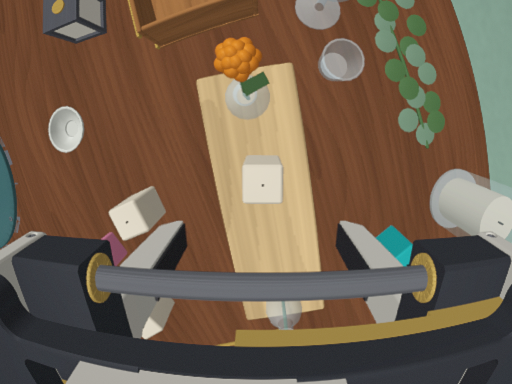

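Wrist view: the candle top is centred at (262,184) with its sides parallel to the image, against a prediction of (263,183.5). Position and yaw are confirmed, so I descend and grip.

servo_tool:
  plan:
    - {"hand": 93, "dx": -2, "dy": 0.7, "dz": 45, "ax": 0, "ay": 0, "az": -0.5}
    - {"hand": 93, "dx": -2, "dy": 0.7, "dz": 90, "ax": 0, "ay": 0, "az": -0.5}
    - {"hand": 93, "dx": -2, "dy": 0.7, "dz": 135, "ax": 0, "ay": 0, "az": -0.5}
    - {"hand": 93, "dx": -2, "dy": 0.7, "dz": 165, "ax": 0, "ay": 0, "az": -0.5}
    - {"hand": 93, "dx": -2, "dy": 0.7, "dz": 185, "ax": 0, "ay": 0, "az": -0.5}

```text
clock: 2.65
tool_pos: [570.1, -158.4, 52.6]
ee_rot: [0.804, 0.595, -0.001, -0.001]
contact_force: [-0.3, -0.7, 0.7]
opening: 92.6
finger_force: 0.0
```

servo_tool:
  plan:
    - {"hand": 60, "dx": 0, "dy": 0, "dz": 0, "ax": 0, "ay": 0, "az": 0}
    - {"hand": 50, "dx": 0, "dy": 0, "dz": 0, "ax": 0, "ay": 0, "az": 0}
    - {"hand": 38, "dx": 0, "dy": 0, "dz": 0, "ax": 0, "ay": 0, "az": 0}
    - {"hand": 38, "dx": 0, "dy": 0, "dz": 0, "ax": 0, "ay": 0, "az": 0}
    - {"hand": 38, "dx": 0, "dy": 0, "dz": 0, "ax": 0, "ay": 0, "az": 0}

```text
clock: 3.15
tool_pos: [571.7, -159.0, 56.7]
ee_rot: [0.805, 0.594, 0.0, 0.001]
contact_force: [-0.1, 0.2, -1.2]
opening: 57.7
finger_force: 0.0
```

servo_tool:
  plan:
    - {"hand": 38, "dx": 0, "dy": 0, "dz": 0, "ax": 0, "ay": 0, "az": 0}
    - {"hand": 38, "dx": 0, "dy": 0, "dz": 0, "ax": 0, "ay": 0, "az": 0}

```text
clock: 3.35
tool_pos: [571.4, -158.9, 56.0]
ee_rot: [0.805, 0.594, 0.0, 0.0]
contact_force: [0.2, 0.5, 3.0]
opening: 44.9
finger_force: 29.9
```

servo_tool:
  plan:
    - {"hand": 38, "dx": 0, "dy": 0, "dz": -15, "ax": 0, "ay": 0, "az": 0}
    - {"hand": 38, "dx": 0, "dy": 0, "dz": -50, "ax": 0, "ay": 0, "az": 0}
    - {"hand": 38, "dx": 0, "dy": 0, "dz": -95, "ax": 0, "ay": 0, "az": 0}
    - {"hand": 38, "dx": 0, "dy": 0, "dz": -140, "ax": 0, "ay": 0, "az": 0}
    - {"hand": 38, "dx": 0, "dy": 0, "dz": -180, "ax": 0, "ay": 0, "az": 0}

```text
clock: 3.85
tool_pos: [571.0, -158.8, 239.2]
ee_rot: [0.805, 0.594, 0.0, 0.001]
contact_force: [1.1, 0.1, -1.7]
opening: 45.0
finger_force: 29.9
```

servo_tool:
  plan:
    - {"hand": 38, "dx": 30, "dy": -10, "dz": 0, "ax": 0, "ay": 0, "az": 0}
    - {"hand": 38, "dx": 75, "dy": -25, "dz": 0, "ax": 0, "ay": 0, "az": 0}
    - {"hand": 38, "dx": 120, "dy": -40, "dz": 0, "ax": 0, "ay": 0, "az": 0}
    - {"hand": 38, "dx": 165, "dy": -56, "dz": 0, "ax": 0, "ay": 0, "az": 0}
    - {"hand": 38, "dx": 210, "dy": -71, "dz": 0, "ax": 0, "ay": 0, "az": 0}

```text
clock: 4.35
tool_pos: [564.7, 64.5, 236.9]
ee_rot: [0.805, 0.594, 0.0, 0.0]
contact_force: [1.0, -0.6, -1.7]
opening: 45.0
finger_force: 29.9
```

servo_tool:
  plan:
    - {"hand": 38, "dx": 45, "dy": -15, "dz": 0, "ax": 0, "ay": 0, "az": 8}
    - {"hand": 38, "dx": 90, "dy": -30, "dz": 0, "ax": 0, "ay": 0, "az": 16}
    - {"hand": 38, "dx": 135, "dy": -46, "dz": 0, "ax": 0, "ay": 0, "az": 24}
    - {"hand": 38, "dx": 180, "dy": -61, "dz": 0, "ax": 0, "ay": 0, "az": 32}
    - {"hand": 38, "dx": 215, "dy": -73, "dz": 0, "ax": 0, "ay": 0, "az": 40}

```text
clock: 4.85
tool_pos: [558.3, 292.3, 236.7]
ee_rot: [0.96, 0.281, 0.0, -0.0]
contact_force: [0.9, 0.5, -1.2]
opening: 45.1
finger_force: 29.9
```

```bash
python3 - <<'E'
from h import *
to(565,292,235,181.4)
E
```

```text
now [558.3 292.3 236.7] a 147.4 -> d [5.5 3.8 1.7] az 34.0 q6 119 t 4.8 open 45.1 F [ 0.9  0.5 -1.2] tilt [0. 0.]
```

servo_tool:
  plan:
    - {"hand": 38, "dx": 5.5, "dy": 3.8, "dz": 0, "ax": 0, "ay": 0, "az": 8.5}
    - {"hand": 38, "dx": 5.5, "dy": 3.8, "dz": 0, "ax": 0, "ay": 0, "az": 17}
    - {"hand": 38, "dx": 5.5, "dy": 3.8, "dz": 0, "ax": 0, "ay": 0, "az": 25.5}
    - {"hand": 38, "dx": 5.5, "dy": 3.8, "dz": 0, "ax": 0, "ay": 0, "az": 34}
    - {"hand": 38, "dx": 5.5, "dy": 3.8, "dz": 20, "ax": 0, "ay": 0, "az": 34}

```text
clock: 5.35
tool_pos: [566.3, 289.9, 219.1]
ee_rot: [1.0, -0.013, 0.002, -0.001]
contact_force: [0.6, 0.4, -1.3]
opening: 45.1
finger_force: 29.9
```

```bash
python3 - <<'E'
from h import *
im=viewer.capture('top')[:,:,::-1]; cv2.imwrite('pics/top1.png',cv2.resize(im[60:240,40:400],(800,400),interpolation=cv2.INTER_CUBIC)); cv2.imwrite('top1raw.png',im)
to(565,292,48,181.4)
E
```

```text
now [565.2 289.3 213.7] a -178.8 -> d [-1.000e-01 -2.800e+00  1.657e+02] az 0.2 q6 119 t 5.4 open 44.6 F [-0.8 -0.  -4.9] tilt [-0.001 -0.001]
```

View pics/top1.png

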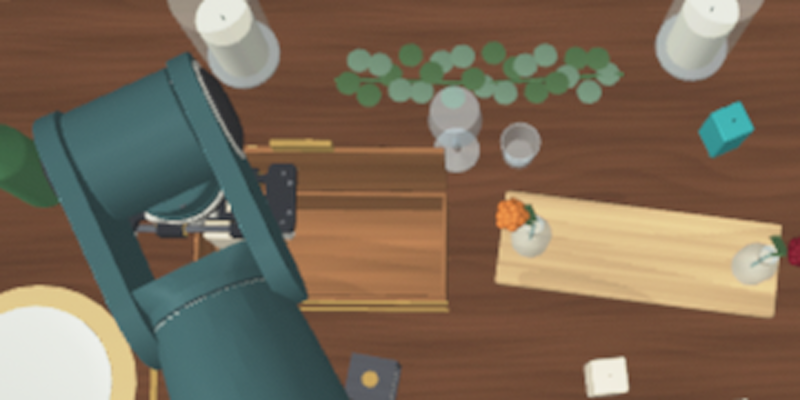

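The top view shows the hand over the left end of the chest at crop (225,230). The wrist camera sits on tool +x, here the lid side, so I turn the hand by 180° before lowering.

servo_tool:
  plan:
    - {"hand": 38, "dx": 0, "dy": 0, "dz": -20, "ax": 0, "ay": 0, "az": -8.5}
    - {"hand": 38, "dx": 0, "dy": 0, "dz": -20, "ax": 0, "ay": 0, "az": -17}
    - {"hand": 38, "dx": 0, "dy": 0, "dz": -20, "ax": 0, "ay": 0, "az": -25.5}
    - {"hand": 38, "dx": 0, "dy": 0, "dz": -20, "ax": 0, "ay": 0, "az": -34}
    - {"hand": 38, "dx": 0, "dy": 0, "dz": -20, "ax": 0, "ay": 0, "az": -42}

```text
clock: 5.9
tool_pos: [565.5, 289.4, 236.7]
ee_rot: [0.936, 0.352, -0.0, 0.0]
contact_force: [-0.2, 0.4, -1.2]
opening: 44.7
finger_force: 29.9
```

servo_tool:
  plan:
    - {"hand": 38, "dx": 0, "dy": 0, "dz": 0, "ax": 0, "ay": 0, "az": -8.5}
    - {"hand": 38, "dx": 0, "dy": 0, "dz": 0, "ax": 0, "ay": 0, "az": -17}
    - {"hand": 38, "dx": 0, "dy": 0, "dz": 0, "ax": 0, "ay": 0, "az": -25.5}
    - {"hand": 38, "dx": 0, "dy": 0, "dz": 0, "ax": 0, "ay": 0, "az": -34}
    - {"hand": 38, "dx": 0, "dy": 0, "dz": 0, "ax": 0, "ay": 0, "az": -42}

```text
clock: 6.4
tool_pos: [565.5, 289.4, 236.6]
ee_rot: [0.748, 0.664, -0.0, 0.0]
contact_force: [0.4, 0.2, -0.6]
opening: 44.8
finger_force: 29.9
```

servo_tool:
  plan:
    - {"hand": 38, "dx": 0, "dy": 0, "dz": 0, "ax": 0, "ay": 0, "az": -8.5}
    - {"hand": 38, "dx": 0, "dy": 0, "dz": 0, "ax": 0, "ay": 0, "az": -17}
    - {"hand": 38, "dx": 0, "dy": 0, "dz": 0, "ax": 0, "ay": 0, "az": -25.5}
    - {"hand": 38, "dx": 0, "dy": 0, "dz": 0, "ax": 0, "ay": 0, "az": -34}
    - {"hand": 38, "dx": 0, "dy": 0, "dz": 0, "ax": 0, "ay": 0, "az": -42}

```text
clock: 6.9
tool_pos: [565.5, 289.4, 236.6]
ee_rot: [0.46, 0.888, -0.0, 0.0]
contact_force: [-0.0, 0.0, -1.4]
opening: 44.9
finger_force: 29.9
```

servo_tool:
  plan:
    - {"hand": 38, "dx": 0, "dy": 0, "dz": 0, "ax": 0, "ay": 0, "az": -8.5}
    - {"hand": 38, "dx": 0, "dy": 0, "dz": 0, "ax": 0, "ay": 0, "az": -17}
    - {"hand": 38, "dx": 0, "dy": 0, "dz": 0, "ax": 0, "ay": 0, "az": -25.5}
    - {"hand": 38, "dx": 0, "dy": 0, "dz": 0, "ax": 0, "ay": 0, "az": -34}
    - {"hand": 38, "dx": 0, "dy": 0, "dz": 0, "ax": 0, "ay": 0, "az": -42}

```text
clock: 7.4
tool_pos: [565.5, 289.4, 236.6]
ee_rot: [0.111, 0.994, -0.0, -0.0]
contact_force: [-0.4, -0.2, -1.3]
opening: 44.4
finger_force: 29.9
```

servo_tool:
  plan:
    - {"hand": 38, "dx": 0, "dy": 0, "dz": 0, "ax": 0, "ay": 0, "az": -6}
    - {"hand": 38, "dx": 0, "dy": 0, "dz": 0, "ax": 0, "ay": 0, "az": -12}
    - {"hand": 38, "dx": 0, "dy": 0, "dz": 0, "ax": 0, "ay": 0, "az": -12}

```text
clock: 7.7
tool_pos: [565.5, 289.4, 236.5]
ee_rot: [0.009, 1.0, 0.0, 0.0]
contact_force: [0.3, 0.6, -1.8]
opening: 44.8
finger_force: 29.9
```

```bash
python3 - <<'E'
from h import *
to(565,292,48,1.4)
p=viewer.camera_params('wrist');im=viewer.capture('wrist')[:,:,::-1]; cv2.imwrite('pics/w2.png',im)
print(proj('wrist',[[x,y,89] for x in(492,634) for y in (46,368)],p).round())
E
```

```text
now [565.5 289.4 236.5] a 1.0 -> d [  0.6   2.5 188.5] az 0.4 q6 -61 t 7.7 open 44.8 F [ 0.3  0.6 -1.8] tilt [0. 0.]
[[ 61. 130.]
 [333. 115.]
 [ 77. 238.]
 [329. 239.]]
```

View pics/w2.png

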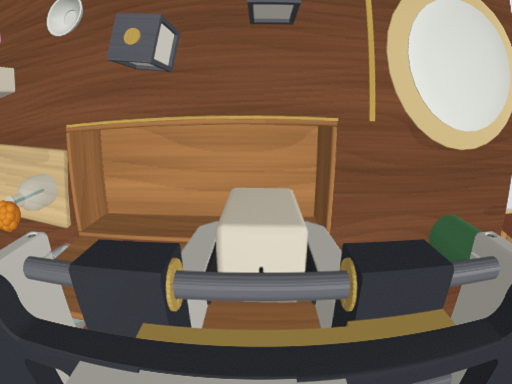

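The wrist view shows the chest's front rim running from (67,125) to (338,119) and the candle held squarely. I'll check the chest pose from these corners.

```bash
python3 - <<'E'
from h import *
print(onz('wrist',[[67,125],[338,119],[333,238],[79,240],[73,127],[333,122]],89).round(1))
# rim from the first top picture: fit edges by tan/brass colour profile at several columns
im=cv2.imread('top0raw.png').astype(int)
for u in (140,160,180,200,220): print(u, im[140:202,u].sum(1).tolist())
E
```

```text
[[486.4  56.6]
 [497.  373.3]
 [632.6 372.6]
 [635.9  47.6]
 [489.9  66. ]
 [500.3 367.8]]
140 [268, 270, 264, 268, 265, 287, 342, 317, 248, 259, 257, 258, 260, 272, 323, 364, 363, 363, 366, 368, 374, 385, 388, 396, 406, 412, 407, 400, 397, 381, 366, 364, 363, 370, 363, 379, 379, 361, 364, 372, 382, 386, 381, 381, 380, 384, 385, 377, 375, 375, 371, 366, 343, 352, 364, 385, 346, 293, 395, 366, 240, 238]
160 [274, 272, 266, 272, 276, 292, 356, 332, 250, 253, 256, 262, 260, 273, 328, 370, 373, 368, 369, 376, 381, 386, 394, 402, 406, 409, 395, 376, 367, 370, 376, 380, 384, 381, 373, 369, 375, 374, 380, 389, 392, 392, 394, 392, 381, 366, 359, 351, 352, 357, 357, 358, 337, 358, 365, 394, 372, 298, 391, 370, 248, 246]
180 [271, 266, 271, 277, 280, 273, 343, 354, 272, 253, 256, 263, 261, 258, 320, 362, 363, 367, 370, 372, 381, 385, 387, 398, 405, 391, 373, 368, 375, 384, 385, 389, 391, 393, 383, 380, 378, 379, 382, 384, 385, 382, 394, 390, 382, 372, 363, 353, 355, 362, 361, 366, 337, 353, 378, 398, 368, 267, 389, 393, 258, 236]
200 [265, 263, 271, 281, 281, 262, 331, 366, 291, 250, 256, 259, 260, 257, 303, 342, 354, 359, 360, 360, 366, 377, 387, 395, 401, 397, 389, 383, 385, 385, 387, 385, 383, 388, 388, 384, 370, 361, 360, 359, 360, 364, 382, 395, 395, 395, 391, 380, 362, 346, 346, 354, 341, 355, 361, 417, 401, 272, 391, 396, 262, 244]
220 [260, 258, 275, 279, 271, 246, 303, 357, 304, 250, 254, 256, 259, 263, 304, 351, 356, 354, 356, 350, 356, 370, 379, 392, 396, 397, 394, 398, 417, 420, 401, 375, 363, 368, 378, 376, 367, 364, 357, 341, 336, 347, 362, 378, 384, 380, 383, 379, 370, 367, 366, 374, 335, 328, 370, 442, 432, 311, 365, 397, 311, 262]
```

servo_tool:
  plan:
    - {"hand": 38, "dx": 0, "dy": 3, "dz": 45, "ax": 0, "ay": 0, "az": 0}
    - {"hand": 38, "dx": 0, "dy": 3, "dz": 90, "ax": 0, "ay": 0, "az": 0}
    - {"hand": 38, "dx": 0, "dy": 3, "dz": 135, "ax": 0, "ay": 0, "az": 0}
    - {"hand": 38, "dx": 0, "dy": 3, "dz": 165, "ax": 0, "ay": 0, "az": 0}
    - {"hand": 38, "dx": 0, "dy": 3, "dz": 183, "ax": 0, "ay": 0, "az": 0}

```text
clock: 8.25
tool_pos: [564.8, 292.1, 50.2]
ee_rot: [0.011, 1.0, -0.001, -0.001]
contact_force: [-0.2, 0.5, -2.4]
opening: 45.2
finger_force: 29.9
```

servo_tool:
  plan:
    - {"hand": 38, "dx": 0, "dy": 0, "dz": 0, "ax": 0, "ay": 0, "az": 0}
    - {"hand": 38, "dx": 0, "dy": 0, "dz": 2, "ax": 0, "ay": 0, "az": 0}
    - {"hand": 38, "dx": 0, "dy": 0, "dz": 4, "ax": 0, "ay": 0, "az": 0}
    - {"hand": 38, "dx": 0, "dy": 0, "dz": 5, "ax": 0, "ay": 0, "az": 0}

```text
clock: 8.65
tool_pos: [566.3, 292.8, 49.1]
ee_rot: [0.01, 1.0, 0.0, 0.001]
contact_force: [0.2, -0.8, -1.2]
opening: 45.0
finger_force: 29.9
```

servo_tool:
  plan:
    - {"hand": 38, "dx": 0, "dy": 0, "dz": 2, "ax": 0, "ay": 0, "az": 0}
    - {"hand": 38, "dx": 0, "dy": 0, "dz": 2, "ax": 0, "ay": 0, "az": 0}
    - {"hand": 65, "dx": 0, "dy": 0, "dz": 2, "ax": 0, "ay": 0, "az": 0}
    - {"hand": 65, "dx": 0, "dy": 0, "dz": 2, "ax": 0, "ay": 0, "az": 0}
    - {"hand": 65, "dx": 0, "dy": 0, "dz": 2, "ax": 0, "ay": 0, "az": 0}

```text
clock: 9.15
tool_pos: [565.7, 292.5, 45.7]
ee_rot: [0.01, 1.0, 0.0, 0.0]
contact_force: [-0.7, 0.3, -0.0]
opening: 62.5
finger_force: 0.0
```

servo_tool:
  plan:
    - {"hand": 65, "dx": 0, "dy": 0, "dz": -10, "ax": 0, "ay": 0, "az": 0}
    - {"hand": 65, "dx": 0, "dy": 0, "dz": -40, "ax": 0, "ay": 0, "az": 0}
    - {"hand": 65, "dx": 0, "dy": 0, "dz": -85, "ax": 0, "ay": 0, "az": 0}
    - {"hand": 65, "dx": 0, "dy": 0, "dz": -130, "ax": 0, "ay": 0, "az": 0}
    - {"hand": 65, "dx": 0, "dy": 0, "dz": -170, "ax": 0, "ay": 0, "az": 0}

```text
clock: 9.65
tool_pos: [565.6, 292.5, 218.9]
ee_rot: [0.01, 1.0, 0.0, 0.001]
contact_force: [-0.0, 0.5, 0.0]
opening: 64.9
finger_force: 0.0
```

```bash
python3 - <<'E'
from h import *
to(392,-154,180,-4.5)
E
```

```text
now [565.6 292.5 218.9] a 1.1 -> d [ 164.7 -449.9   38.4] az -5.6 q6 -116 t 9.7 open 64.9 F [-0.   0.5  0. ] tilt [0.001 0.001]
```

servo_tool:
  plan:
    - {"hand": 80, "dx": 16, "dy": -45, "dz": 0, "ax": 0, "ay": 0, "az": -1}
    - {"hand": 80, "dx": 33, "dy": -90, "dz": 0, "ax": 0, "ay": 0, "az": -2}
    - {"hand": 80, "dx": 49, "dy": -135, "dz": 0, "ax": 0, "ay": 0, "az": -3}
    - {"hand": 80, "dx": 66, "dy": -180, "dz": 0, "ax": 0, "ay": 0, "az": -4}
    - {"hand": 80, "dx": 82, "dy": -225, "dz": 0, "ax": 0, "ay": 0, "az": -5.6}

```text
clock: 10.15
tool_pos: [478.1, 67.8, 216.4]
ee_rot: [-0.04, 0.999, -0.0, 0.0]
contact_force: [1.1, -0.2, -0.2]
opening: 80.2
finger_force: 0.0
```

servo_tool:
  plan:
    - {"hand": 80, "dx": 20, "dy": -43, "dz": 0, "ax": 0, "ay": 0, "az": 0}
    - {"hand": 80, "dx": 40, "dy": -87, "dz": 0, "ax": 0, "ay": 0, "az": 0}
    - {"hand": 80, "dx": 60, "dy": -130, "dz": 0, "ax": 0, "ay": 0, "az": 0}
    - {"hand": 80, "dx": 80, "dy": -174, "dz": 0, "ax": 0, "ay": 0, "az": 0}
    - {"hand": 80, "dx": 104, "dy": -217, "dz": 0, "ax": 0, "ay": 0, "az": 0}

```text
clock: 10.65
tool_pos: [391.4, -156.7, 216.6]
ee_rot: [-0.039, 0.999, -0.0, 0.001]
contact_force: [0.4, -0.3, 0.7]
opening: 79.9
finger_force: 0.0
```

```bash
python3 - <<'E'
from h import *
to(392.3,-154,40,-4.5)
p=viewer.camera_params('wrist');im=viewer.capture('wrist')[:,:,::-1]; cv2.imwrite('w3.png',im)
pr=proj('wrist',[[392,-154,78],[332,-313,78]],p);print(pr.round())
hsv=cv2.cvtColor(im,cv2.COLOR_BGR2HSV).astype(int)
for i,(u,v) in enumerate(pr.astype(int)):
    sub=np.zeros(im.shape[:2],bool); sub[max(v-60,0):v+60,max(u-60,0):u+60]=1; sub[240:]=0
    for th in (150,200,220,235):
        m=sub&(hsv[...,2]>th)&(hsv[...,1]<70); print(i,th,m.sum(), rect('wrist',m,78,p) if m.sum()>50 else '')
o=im.copy(); cv2.imwrite('pics/w3.png',o)
E
```

```text
now [ 391.4 -156.7  216.6] a -4.5 -> d [ -0.9   2.7 176.6] az -0.0 q6 -116 t 10.7 open 79.9 F [ 0.4 -0.3  0.7] tilt [ 0.001 -0.001]
[[263. 186.]
 [122. 122.]]
0 150 1954 [ 362.2 -133.    48.3   44.4    4.6]
0 200 1649 [ 364.2 -132.1   42.1   41.6    4.7]
0 220 1536 [ 363.7 -131.7   40.8   40.5    4.7]
0 235 843 [ 364.2 -131.5   37.9   38.7    5.1]
1 150 2176 [ 327.8 -301.6   45.6   69.5   16.2]
1 200 1985 [ 327.5 -301.6   43.5   67.6   17. ]
1 220 1241 [ 330.3 -312.6   41.2   42.6   18.9]
1 235 1075 [ 330.2 -312.6   38.1   40.7   19.1]
```

View pics/w3.png

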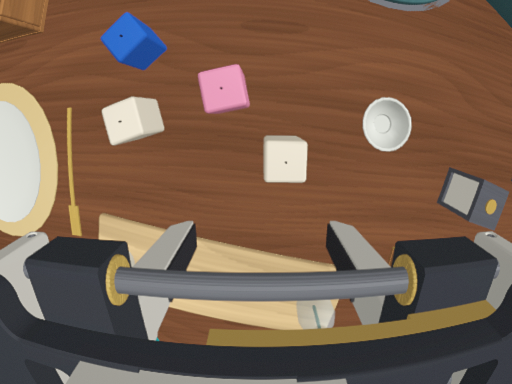

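Wrist view: candle 1 at (285,158) has been knocked to about (364,-132). It is still upright, with a top face of about 42 mm. The other candle at (133,121) is unmoved.

```bash
python3 - <<'E'
from h import *
to(363.8,-132,40,-4.7)
E
```

```text
now [ 388.7 -162.1  216.6] a -4.2 -> d [ 22.6  32.3 176.5] az -0.5 q6 -115 t 10.7 open 80.4 F [-0.6 -2.7 -0.2] tilt [-0.    -0.003]
```

servo_tool:
  plan:
    - {"hand": 80, "dx": 22.6, "dy": 30, "dz": 0, "ax": 0, "ay": 0, "az": -0.4}
    - {"hand": 80, "dx": 22.6, "dy": 30, "dz": 20, "ax": 0, "ay": 0, "az": -0.4}
    - {"hand": 80, "dx": 22.6, "dy": 30, "dz": 40, "ax": 0, "ay": 0, "az": -0.4}
    - {"hand": 80, "dx": 22.6, "dy": 30, "dz": 60, "ax": 0, "ay": 0, "az": -0.4}
    - {"hand": 80, "dx": 22.6, "dy": 30, "dz": 60, "ax": 0, "ay": 0, "az": -0.4}

```text
clock: 11.2
tool_pos: [366.7, -126.7, 154.1]
ee_rot: [-0.042, 0.999, 0.0, -0.001]
contact_force: [-0.6, 0.3, 0.8]
opening: 79.7
finger_force: 0.0
```

```bash
python3 - <<'E'
from h import *
p=viewer.camera_params('wrist');im=viewer.capture('wrist')[:,:,::-1]; cv2.imwrite('w4.png',im)
hsv=cv2.cvtColor(im,cv2.COLOR_BGR2HSV).astype(int)
u,v=proj('wrist',[[364,-132,78]],p)[0].astype(int);print(u,v)
sub=np.zeros(im.shape[:2],bool); sub[v-60:v+60,u-60:u+60]=1; sub[235:]=0
for th in (150,200,220,235):
    m=sub&(hsv[...,2]>th)&(hsv[...,1]<70); print(th,m.sum(), rect('wrist',m,78,p))
to(363.8,-132,40,-4.7)
E
```

```text
253 198
150 3167 [ 358.9 -132.9   53.9   44.6    4.8]
200 2454 [ 363.8 -132.2   42.3   42.7    4.8]
220 2279 [ 363.6 -131.7   41.4   41.1    4. ]
235 2062 [ 363.5 -131.1   39.7   39.     3.4]
now [ 367.2 -126.9  155.7] a -4.9 -> d [  3.7  -4.9 115.7] az 0.2 q6 -115 t 11.2 open 79.6 F [-0.6  0.6  0.8] tilt [-0.001  0.   ]
```

servo_tool:
  plan:
    - {"hand": 80, "dx": 3.7, "dy": -4.9, "dz": 20, "ax": 0, "ay": 0, "az": 0}
    - {"hand": 80, "dx": 3.7, "dy": -4.9, "dz": 60, "ax": 0, "ay": 0, "az": 0}
    - {"hand": 80, "dx": 3.7, "dy": -4.9, "dz": 95, "ax": 0, "ay": 0, "az": 0}
    - {"hand": 80, "dx": 3.7, "dy": -4.9, "dz": 115, "ax": 0, "ay": 0, "az": 0}
    - {"hand": 80, "dx": 3.7, "dy": -4.9, "dz": 116, "ax": 0, "ay": 0, "az": 0}

```text
clock: 11.75
tool_pos: [363.7, -132.0, 38.8]
ee_rot: [-0.042, 0.999, 0.001, -0.001]
contact_force: [-0.1, 0.3, 0.2]
opening: 79.8
finger_force: 0.0
```

servo_tool:
  plan:
    - {"hand": 38, "dx": 0, "dy": 0, "dz": 0, "ax": 0, "ay": 0, "az": 0}
    - {"hand": 38, "dx": 0, "dy": 0, "dz": 0, "ax": 0, "ay": 0, "az": 0}
    - {"hand": 38, "dx": 0, "dy": 0, "dz": 0, "ax": 0, "ay": 0, "az": 0}
    - {"hand": 38, "dx": 0, "dy": 0, "dz": 0, "ax": 0, "ay": 0, "az": 0}
    - {"hand": 38, "dx": 0, "dy": 0, "dz": 0, "ax": 0, "ay": 0, "az": 0}

```text
clock: 12.25
tool_pos: [364.5, -132.4, 40.2]
ee_rot: [-0.042, 0.999, -0.0, 0.0]
contact_force: [-0.7, 1.0, 0.7]
opening: 44.9
finger_force: 29.8
```

servo_tool:
  plan:
    - {"hand": 38, "dx": 0, "dy": 0, "dz": 0, "ax": 0, "ay": 0, "az": 0}
    - {"hand": 38, "dx": 0, "dy": 0, "dz": 0, "ax": 0, "ay": 0, "az": 0}

```text
clock: 12.45
tool_pos: [364.5, -132.4, 40.2]
ee_rot: [-0.042, 0.999, -0.0, 0.0]
contact_force: [-0.2, -0.6, 5.0]
opening: 45.1
finger_force: 29.9
```

```bash
python3 - <<'E'
from h import *
to(563,209,200,1.4)
E
```

```text
now [ 364.5 -132.4   40.2] a -4.9 -> d [-226.8  323.3 -159.8] az 6.3 q6 -68 t 12.4 open 45.1 F [-0.2 -0.6  5. ] tilt [ 0.001 -0.   ]
```

servo_tool:
  plan:
    - {"hand": 38, "dx": 0, "dy": 0, "dz": -10, "ax": 0, "ay": 0, "az": 0}
    - {"hand": 38, "dx": 0, "dy": 0, "dz": -40, "ax": 0, "ay": 0, "az": 0}
    - {"hand": 38, "dx": 0, "dy": 0, "dz": -80, "ax": 0, "ay": 0, "az": 0}
    - {"hand": 38, "dx": 0, "dy": 0, "dz": -120, "ax": 0, "ay": 0, "az": 0}
    - {"hand": 38, "dx": 0, "dy": 0, "dz": -150, "ax": 0, "ay": 0, "az": 0}

```text
clock: 12.95
tool_pos: [364.3, -132.2, 192.7]
ee_rot: [-0.042, 0.999, -0.0, 0.001]
contact_force: [0.8, -1.1, -1.1]
opening: 44.9
finger_force: 29.9
```

servo_tool:
  plan:
    - {"hand": 38, "dx": -20, "dy": 29, "dz": 0, "ax": 0, "ay": 0, "az": 0}
    - {"hand": 38, "dx": -45, "dy": 65, "dz": 0, "ax": 0, "ay": 0, "az": 0}
    - {"hand": 38, "dx": -70, "dy": 100, "dz": 0, "ax": 0, "ay": 0, "az": 0}
    - {"hand": 38, "dx": -95, "dy": 136, "dz": 0, "ax": 0, "ay": 0, "az": 0}
    - {"hand": 38, "dx": -120, "dy": 171, "dz": 0, "ax": 0, "ay": 0, "az": 0}

```text
clock: 13.45
tool_pos: [469.8, 50.2, 190.2]
ee_rot: [-0.043, 0.999, -0.0, 0.0]
contact_force: [-0.2, -1.7, -0.3]
opening: 45.0
finger_force: 29.9
```

servo_tool:
  plan:
    - {"hand": 38, "dx": -25, "dy": 36, "dz": 0, "ax": 0, "ay": 0, "az": 2}
    - {"hand": 38, "dx": -50, "dy": 71, "dz": 0, "ax": 0, "ay": 0, "az": 4}
    - {"hand": 38, "dx": -75, "dy": 107, "dz": 0, "ax": 0, "ay": 0, "az": 6}
    - {"hand": 38, "dx": -100, "dy": 142, "dz": 0, "ax": 0, "ay": 0, "az": 6.3}
    - {"hand": 38, "dx": -106.8, "dy": 150, "dz": 0, "ax": 0, "ay": 0, "az": 6.3}

```text
clock: 13.95
tool_pos: [563.9, 209.9, 189.2]
ee_rot: [0.012, 1.0, 0.0, -0.001]
contact_force: [0.1, -0.3, -0.8]
opening: 44.7
finger_force: 29.9
```

```bash
python3 - <<'E'
from h import *
to(563,207,48,1.4)
p=viewer.camera_params('wrist');im=viewer.capture('wrist')[:,:,::-1]; cv2.imwrite('pics/w5.png',im)
E
```

```text
now [563.9 209.9 189.2] a 1.3 -> d [  0.7  -2.9 141.2] az 0.1 q6 -68 t 13.9 open 44.7 F [ 0.1 -0.3 -0.8] tilt [-0.001  0.   ]
```

View pics/w5.png

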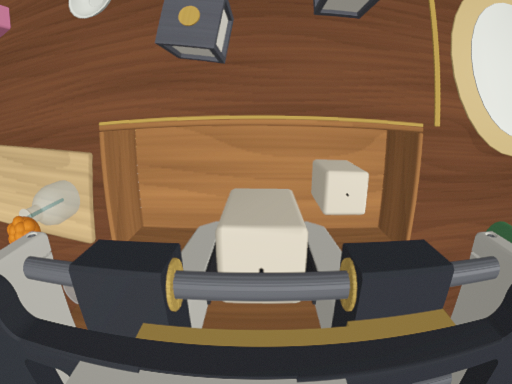

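Wrist view: candle 1 stands in the chest at (340,185) and the held one is centred at the chest middle. The chest's left and right rim corners at u≈101 and 422 put its centre at y≈210. Lowering.

servo_tool:
  plan:
    - {"hand": 38, "dx": 0.7, "dy": -2.5, "dz": 40, "ax": 0, "ay": 0, "az": 0}
    - {"hand": 38, "dx": 0.7, "dy": -2.5, "dz": 85, "ax": 0, "ay": 0, "az": 0}
    - {"hand": 38, "dx": 0.7, "dy": -2.5, "dz": 120, "ax": 0, "ay": 0, "az": 0}
    - {"hand": 38, "dx": 0.7, "dy": -2.5, "dz": 138, "ax": 0, "ay": 0, "az": 0}
    - {"hand": 38, "dx": 0.7, "dy": -2.5, "dz": 138, "ax": 0, "ay": 0, "az": 0}

```text
clock: 14.5
tool_pos: [560.6, 202.9, 49.2]
ee_rot: [0.013, 1.0, -0.001, -0.002]
contact_force: [-0.1, -0.1, -0.9]
opening: 44.8
finger_force: 29.9
```

```bash
python3 - <<'E'
from h import *
st()
E
```

```text
t 14.5 tcp [560.6 202.9  49.2] xaxis [-1.     0.026  0.004] yaxis [ 0.026  1.    -0.002] z [-0.004 -0.001 -1.   ] F [-0.1 -0.1 -0.9] open 44.8 ff 29.9 q [ 0.3   0.05  1.8  -0.    1.3  -1.24]
```

servo_tool:
  plan:
    - {"hand": 38, "dx": 0, "dy": 0, "dz": 1, "ax": 0, "ay": 0, "az": 0}
    - {"hand": 38, "dx": 0, "dy": 0, "dz": 2.5, "ax": 0, "ay": 0, "az": 0}
    - {"hand": 65, "dx": 0, "dy": 0, "dz": 2.5, "ax": 0, "ay": 0, "az": 0}
    - {"hand": 65, "dx": 0, "dy": 0, "dz": 2.5, "ax": 0, "ay": 0, "az": 0}
    - {"hand": 65, "dx": 0, "dy": 0, "dz": 2.5, "ax": 0, "ay": 0, "az": 0}

```text
clock: 15.0
tool_pos: [562.6, 204.4, 49.8]
ee_rot: [0.013, 1.0, 0.0, 0.0]
contact_force: [0.1, -0.7, -0.0]
opening: 62.7
finger_force: 0.0
```

servo_tool:
  plan:
    - {"hand": 65, "dx": 0, "dy": 0, "dz": -10, "ax": 0, "ay": 0, "az": 0}
    - {"hand": 65, "dx": 0, "dy": 0, "dz": -40, "ax": 0, "ay": 0, "az": 0}
    - {"hand": 65, "dx": 0, "dy": 0, "dz": -85, "ax": 0, "ay": 0, "az": 0}
    - {"hand": 65, "dx": 0, "dy": 0, "dz": -130, "ax": 0, "ay": 0, "az": 0}
    - {"hand": 65, "dx": 0, "dy": 0, "dz": -170, "ax": 0, "ay": 0, "az": 0}

```text
clock: 15.5
tool_pos: [562.2, 204.3, 222.5]
ee_rot: [0.013, 1.0, 0.0, 0.001]
contact_force: [0.3, 0.5, -0.2]
opening: 65.0
finger_force: 0.0
```

```bash
python3 - <<'E'
from h import *
to(331,-313,200,-18.9)
E
```

```text
now [562.2 204.3 222.5] a 1.4 -> d [ 218.2 -523.    21.9] az -20.3 q6 -152 t 15.5 open 65.0 F [ 0.3  0.5 -0.2] tilt [0.001 0.   ]
```

servo_tool:
  plan:
    - {"hand": 80, "dx": 17, "dy": -41, "dz": 0, "ax": 0, "ay": 0, "az": 0}
    - {"hand": 80, "dx": 34, "dy": -82, "dz": 0, "ax": 0, "ay": 0, "az": 0}
    - {"hand": 80, "dx": 51, "dy": -123, "dz": 0, "ax": 0, "ay": 0, "az": 0}
    - {"hand": 80, "dx": 68, "dy": -164, "dz": 0, "ax": 0, "ay": 0, "az": 0}
    - {"hand": 80, "dx": 85, "dy": -205, "dz": 0, "ax": 0, "ay": 0, "az": 0}

```text
clock: 16.0
tool_pos: [471.1, 0.3, 220.1]
ee_rot: [0.012, 1.0, -0.0, 0.001]
contact_force: [0.1, -0.7, 0.1]
opening: 80.0
finger_force: 0.0
```

servo_tool:
  plan:
    - {"hand": 80, "dx": 17, "dy": -41, "dz": 0, "ax": 0, "ay": 0, "az": 0}
    - {"hand": 80, "dx": 34, "dy": -82, "dz": 0, "ax": 0, "ay": 0, "az": 0}
    - {"hand": 80, "dx": 51, "dy": -123, "dz": 0, "ax": 0, "ay": 0, "az": 0}
    - {"hand": 80, "dx": 68, "dy": -164, "dz": 0, "ax": 0, "ay": 0, "az": 0}
    - {"hand": 80, "dx": 85, "dy": -205, "dz": 0, "ax": 0, "ay": 0, "az": 0}

```text
clock: 16.5
tool_pos: [380.9, -202.6, 220.3]
ee_rot: [0.012, 1.0, -0.0, 0.001]
contact_force: [0.7, 0.2, -0.1]
opening: 79.6
finger_force: 0.0
```

servo_tool:
  plan:
    - {"hand": 80, "dx": 17, "dy": -41, "dz": 20, "ax": 0, "ay": 0, "az": -7}
    - {"hand": 80, "dx": 34, "dy": -82, "dz": 40, "ax": 0, "ay": 0, "az": -14}
    - {"hand": 80, "dx": 48, "dy": -113, "dz": 60, "ax": 0, "ay": 0, "az": -20.3}
    - {"hand": 80, "dx": 48, "dy": -113, "dz": 60, "ax": 0, "ay": 0, "az": -20.3}
    - {"hand": 80, "dx": 48, "dy": -113, "dz": 60, "ax": 0, "ay": 0, "az": -20.3}

```text
clock: 17.0
tool_pos: [330.9, -313.3, 159.6]
ee_rot: [-0.162, 0.987, 0.0, -0.0]
contact_force: [0.4, 0.8, -0.2]
opening: 79.9
finger_force: 0.0
```

```bash
cat >> h.py <<'E'
def findcandle(x,y,z=78):
    p=viewer.camera_params('wrist');im=viewer.capture('wrist')[:,:,::-1]
    hsv=cv2.cvtColor(im,cv2.COLOR_BGR2HSV).astype(int)
    u,v=proj('wrist',[[x,y,z]],p)[0].astype(int);print(u,v)
    sub=np.zeros(im.shape[:2],bool); sub[max(0,v-65):v+65,max(0,u-65):u+65]=1; sub[235:]=0
    for th in (150,200,220,235):
        m=sub&(hsv[...,2]>th)&(hsv[...,1]<70); print(th,m.sum(), rect('wrist',m,z,p) if m.sum()>50 else '')
    return im
E
python3 - <<'E'
from h import *
cv2.imwrite('w6.png',findcandle(331,-313)); to(331,-313,40,-18.9)
E
```

```text
260 200
150 3023 [ 324.8 -317.    54.4   44.    18.9]
200 2209 [ 329.8 -314.7   41.4   41.1   18.8]
220 1953 [ 329.2 -314.3   38.6   39.9   18.7]
235 0 
now [ 331.4 -312.9  160.1] a -18.7 -> d [5.000e-01 1.000e-01 1.201e+02] az -0.2 q6 -152 t 17.1 open 79.9 F [-0.3  0.1 -0.1] tilt [ 0.001 -0.   ]
```

servo_tool:
  plan:
    - {"hand": 80, "dx": 2, "dy": -1, "dz": 30, "ax": 0, "ay": 0, "az": 0}
    - {"hand": 80, "dx": 2, "dy": -1, "dz": 70, "ax": 0, "ay": 0, "az": 0}
    - {"hand": 80, "dx": 2, "dy": -1, "dz": 105, "ax": 0, "ay": 0, "az": 0}
    - {"hand": 80, "dx": 2, "dy": -1, "dz": 120, "ax": 0, "ay": 0, "az": 0}
    - {"hand": 80, "dx": 2, "dy": -1, "dz": 120, "ax": 0, "ay": 0, "az": 0}

```text
clock: 17.55
tool_pos: [329.8, -313.6, 38.5]
ee_rot: [-0.164, 0.986, 0.001, -0.0]
contact_force: [0.5, -0.2, 0.6]
opening: 79.9
finger_force: 0.0
```

servo_tool:
  plan:
    - {"hand": 38, "dx": 0, "dy": 0, "dz": 0, "ax": 0, "ay": 0, "az": 0}
    - {"hand": 38, "dx": 0, "dy": 0, "dz": 0, "ax": 0, "ay": 0, "az": 0}
    - {"hand": 38, "dx": 0, "dy": 0, "dz": 0, "ax": 0, "ay": 0, "az": 0}
    - {"hand": 38, "dx": 0, "dy": 0, "dz": 0, "ax": 0, "ay": 0, "az": 0}
    - {"hand": 38, "dx": 0, "dy": 0, "dz": 0, "ax": 0, "ay": 0, "az": 0}

```text
clock: 18.05
tool_pos: [329.8, -314.9, 39.7]
ee_rot: [-0.164, 0.987, -0.0, 0.0]
contact_force: [-0.5, 3.1, 1.0]
opening: 44.4
finger_force: 28.5
```

servo_tool:
  plan:
    - {"hand": 38, "dx": 0, "dy": 0, "dz": 0, "ax": 0, "ay": 0, "az": 0}
    - {"hand": 38, "dx": 0, "dy": 0, "dz": 0, "ax": 0, "ay": 0, "az": 0}
    - {"hand": 38, "dx": 0, "dy": 0, "dz": 0, "ax": 0, "ay": 0, "az": 0}

```text
clock: 18.35
tool_pos: [329.8, -314.9, 39.7]
ee_rot: [-0.164, 0.987, -0.0, 0.0]
contact_force: [-0.6, -0.6, 6.5]
opening: 44.5
finger_force: 30.0
```

```bash
python3 - <<'E'
from h import *
to(561,122,190,1.4)
E
```

```text
now [ 329.8 -314.9   39.7] a -18.8 -> d [-360.   338.7 -150.5] az 20.2 q6 -76 t 18.4 open 44.5 F [-0.6 -0.6  6.5] tilt [ 0.    -0.001]
```

servo_tool:
  plan:
    - {"hand": 38, "dx": 0, "dy": 0, "dz": -10, "ax": 0, "ay": 0, "az": 0}
    - {"hand": 38, "dx": 0, "dy": 0, "dz": -40, "ax": 0, "ay": 0, "az": 0}
    - {"hand": 38, "dx": 0, "dy": 0, "dz": -80, "ax": 0, "ay": 0, "az": 0}
    - {"hand": 38, "dx": 0, "dy": 0, "dz": -120, "ax": 0, "ay": 0, "az": 0}
    - {"hand": 38, "dx": 0, "dy": 0, "dz": -150, "ax": 0, "ay": 0, "az": 0}

```text
clock: 18.85
tool_pos: [329.6, -314.6, 192.1]
ee_rot: [-0.164, 0.986, -0.001, 0.0]
contact_force: [1.0, 0.9, -2.0]
opening: 44.7
finger_force: 30.0
```

servo_tool:
  plan:
    - {"hand": 38, "dx": -24, "dy": 23, "dz": 0, "ax": 0, "ay": 0, "az": 0}
    - {"hand": 38, "dx": -56, "dy": 53, "dz": 0, "ax": 0, "ay": 0, "az": 0}
    - {"hand": 38, "dx": -90, "dy": 85, "dz": 0, "ax": 0, "ay": 0, "az": 0}
    - {"hand": 38, "dx": -125, "dy": 118, "dz": 0, "ax": 0, "ay": 0, "az": 0}
    - {"hand": 38, "dx": -160, "dy": 151, "dz": 0, "ax": 0, "ay": 0, "az": 0}

```text
clock: 19.35
tool_pos: [432.5, -118.2, 189.8]
ee_rot: [-0.164, 0.987, -0.0, 0.0]
contact_force: [1.0, -1.2, -2.3]
opening: 45.0
finger_force: 30.0
```

servo_tool:
  plan:
    - {"hand": 38, "dx": -35, "dy": 33, "dz": 0, "ax": 0, "ay": 0, "az": 4}
    - {"hand": 38, "dx": -70, "dy": 66, "dz": 0, "ax": 0, "ay": 0, "az": 8}
    - {"hand": 38, "dx": -105, "dy": 99, "dz": 0, "ax": 0, "ay": 0, "az": 12}
    - {"hand": 38, "dx": -140, "dy": 132, "dz": 0, "ax": 0, "ay": 0, "az": 16}
    - {"hand": 38, "dx": -175, "dy": 165, "dz": 0, "ax": 0, "ay": 0, "az": 20.2}

```text
clock: 19.85
tool_pos: [544.9, 94.8, 189.5]
ee_rot: [0.013, 1.0, -0.0, -0.0]
contact_force: [-0.5, -0.2, -2.0]
opening: 45.0
finger_force: 30.0
```

```bash
python3 - <<'E'
from h import *
to(561,120,48,1.4)
E
```

```text
now [544.9  94.8 189.5] a 1.5 -> d [-15.4  25.6 141.5] az -0.1 q6 -77 t 19.9 open 45.0 F [-0.5 -0.2 -2. ] tilt [-0. -0.]
```

servo_tool:
  plan:
    - {"hand": 38, "dx": -15.4, "dy": 25.6, "dz": 0, "ax": 0, "ay": 0, "az": 0}
    - {"hand": 38, "dx": -15.4, "dy": 25.6, "dz": 40, "ax": 0, "ay": 0, "az": 0}
    - {"hand": 38, "dx": -15.4, "dy": 25.6, "dz": 80, "ax": 0, "ay": 0, "az": 0}
    - {"hand": 38, "dx": -15.4, "dy": 25.6, "dz": 120, "ax": 0, "ay": 0, "az": 0}
    - {"hand": 38, "dx": -15.4, "dy": 25.6, "dz": 138, "ax": 0, "ay": 0, "az": 0}

```text
clock: 20.35
tool_pos: [558.7, 117.7, 47.5]
ee_rot: [0.012, 1.0, -0.0, -0.002]
contact_force: [-0.3, 0.0, -1.4]
opening: 44.7
finger_force: 30.0
```

servo_tool:
  plan:
    - {"hand": 38, "dx": 0, "dy": 0, "dz": 2, "ax": 0, "ay": 0, "az": 0}
    - {"hand": 38, "dx": 0, "dy": 0, "dz": 4, "ax": 0, "ay": 0, "az": 0}
    - {"hand": 65, "dx": 0, "dy": 0, "dz": 4, "ax": 0, "ay": 0, "az": 0}
    - {"hand": 65, "dx": 0, "dy": 0, "dz": 4, "ax": 0, "ay": 0, "az": 0}
    - {"hand": 65, "dx": 0, "dy": 0, "dz": 4, "ax": 0, "ay": 0, "az": 0}

```text
clock: 20.85
tool_pos: [561.0, 118.0, 48.3]
ee_rot: [0.012, 1.0, 0.0, 0.001]
contact_force: [0.7, -0.2, 0.0]
opening: 62.7
finger_force: 0.0
```

servo_tool:
  plan:
    - {"hand": 65, "dx": 0, "dy": 0, "dz": -10, "ax": 0, "ay": 0, "az": 0}
    - {"hand": 65, "dx": 0, "dy": 0, "dz": -40, "ax": 0, "ay": 0, "az": 0}
    - {"hand": 65, "dx": 0, "dy": 0, "dz": -85, "ax": 0, "ay": 0, "az": 0}
    - {"hand": 65, "dx": 0, "dy": 0, "dz": -135, "ax": 0, "ay": 0, "az": 0}
    - {"hand": 65, "dx": 0, "dy": 0, "dz": -185, "ax": 0, "ay": 0, "az": 0}

```text
clock: 21.35
tool_pos: [560.1, 117.8, 235.2]
ee_rot: [0.012, 1.0, 0.0, 0.0]
contact_force: [0.4, 1.0, 0.4]
opening: 65.4
finger_force: 0.0
```

servo_tool:
  plan:
    - {"hand": 20, "dx": 40, "dy": 0, "dz": -40, "ax": 0, "ay": 0, "az": 0}
    - {"hand": 0, "dx": 80, "dy": 0, "dz": -80, "ax": 0, "ay": 0, "az": 0}
    - {"hand": 0, "dx": 120, "dy": 20, "dz": -90, "ax": 0, "ay": 0, "az": 0}
    - {"hand": 0, "dx": 140, "dy": 60, "dz": -90, "ax": 0, "ay": 0, "az": 0}
    - {"hand": 0, "dx": 140, "dy": 87, "dz": -90, "ax": 0, "ay": 0, "az": 0}

```text
clock: 21.85
tool_pos: [420.1, 209.5, 325.5]
ee_rot: [0.011, 1.0, 0.001, 0.002]
contact_force: [1.4, 0.5, 0.8]
opening: 29.6
finger_force: 0.0
```

```bash
python3 - <<'E'
from h import *
st()
im=viewer.capture('scene')[:,:,::-1]; cv2.imwrite('scene2raw.png',im)
t=viewer.capture('wrist')[:,:,::-1]; cv2.imwrite('pics/c7.png',np.hstack([cv2.resize(im[70:250,170:410],(400,300),interpolation=cv2.INTER_CUBIC),cv2.resize(t,(400,300))]))
E
```

```text
t 21.85 tcp [420.1 209.5 325.5] xaxis [-1.     0.023 -0.004] yaxis [0.023 1.    0.003] z [ 0.004  0.002 -1.   ] F [1.4 0.5 0.8] open 29.6 ff 0.0 q [ 0.41 -0.35  1.69  0.    1.79 -1.14]
```

View pics/c7.png

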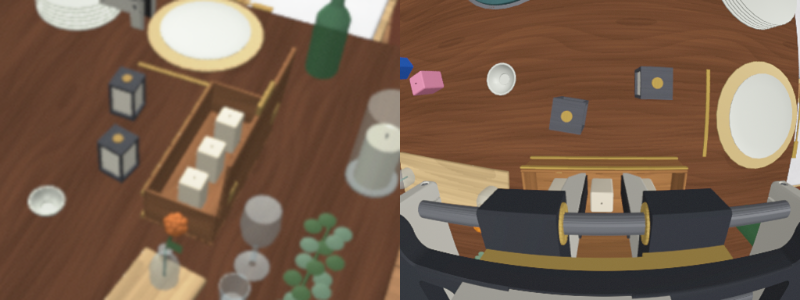

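All three candles stand upright in the chest, at left-image (228,125), (210,155) and (193,185). Next the shut hand goes over and behind the lid.

servo_tool:
  plan:
    - {"hand": 0, "dx": -45, "dy": 0, "dz": 0, "ax": 0, "ay": 0, "az": 0}
    - {"hand": 0, "dx": -90, "dy": 0, "dz": 0, "ax": 0, "ay": 0, "az": 0}
    - {"hand": 0, "dx": -135, "dy": 0, "dz": 0, "ax": 0, "ay": 0, "az": 0}
    - {"hand": 0, "dx": -180, "dy": 0, "dz": 0, "ax": 0, "ay": 0, "az": 0}
    - {"hand": 0, "dx": -225, "dy": 0, "dz": 0, "ax": 0, "ay": 0, "az": 0}

```text
clock: 22.45
tool_pos: [649.4, 201.8, 322.7]
ee_rot: [0.012, 1.0, -0.0, 0.0]
contact_force: [-0.6, 0.2, 0.3]
opening: 0.7
finger_force: 0.0
```

servo_tool:
  plan:
    - {"hand": 0, "dx": -40, "dy": 0, "dz": 0, "ax": 0, "ay": 0, "az": 0}
    - {"hand": 0, "dx": -55, "dy": 0, "dz": 0, "ax": 0, "ay": 0, "az": 0}
    - {"hand": 0, "dx": -55, "dy": 0, "dz": 0, "ax": 0, "ay": 0, "az": 0}

```text
clock: 22.75
tool_pos: [704.1, 200.4, 320.9]
ee_rot: [0.012, 1.0, -0.0, -0.001]
contact_force: [0.3, -0.7, -0.5]
opening: 0.5
finger_force: 0.0
```

```bash
python3 - <<'E'
from h import *
to(700,209,195,1.4)
im=viewer.capture('top')[:,:,::-1]; cv2.imwrite('top3raw.png',im)
w=viewer.capture('wrist')[:,:,::-1]
cv2.imwrite('pics/c8.png',np.hstack([cv2.resize(im[90:240,60:260],(400,300),interpolation=cv2.INTER_CUBIC),cv2.resize(w,(400,300))]))
E
```

```text
now [704.1 200.4 320.9] a 1.4 -> d [  4.1   8.6 125.9] az -0.0 q6 -72 t 22.8 open 0.5 F [ 0.3 -0.7 -0.5] tilt [-0.002 -0.001]
```

View pics/c8.png

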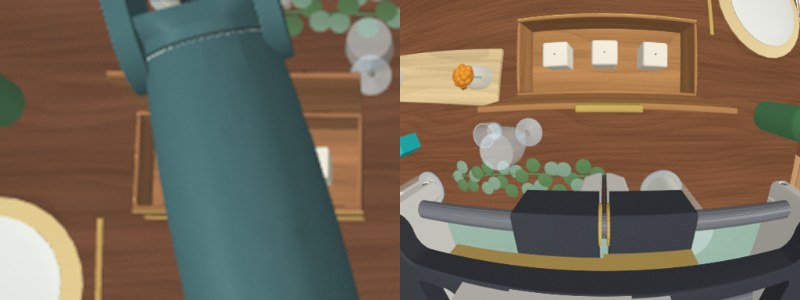

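Wrist view (right): the three candles in the chest, the lid's top edge with the brass tab at (610,108), and the goblet at (505,140), clear of the hand. Descending behind the lid.

servo_tool:
  plan:
    - {"hand": 0, "dx": 0, "dy": 9, "dz": 40, "ax": 0, "ay": 0, "az": 0}
    - {"hand": 0, "dx": 0, "dy": 9, "dz": 80, "ax": 0, "ay": 0, "az": 0}
    - {"hand": 0, "dx": 0, "dy": 9, "dz": 110, "ax": 0, "ay": 0, "az": 0}
    - {"hand": 0, "dx": 0, "dy": 9, "dz": 121, "ax": 0, "ay": 0, "az": 0}
    - {"hand": 0, "dx": 5, "dy": 9, "dz": 121, "ax": 0, "ay": 0, "az": 0}

```text
clock: 23.35
tool_pos: [696.8, 210.5, 200.7]
ee_rot: [0.012, 1.0, -0.0, -0.001]
contact_force: [0.4, -0.3, -0.6]
opening: 0.5
finger_force: 0.0
```

servo_tool:
  plan:
    - {"hand": 0, "dx": 8, "dy": 0, "dz": 0, "ax": 0, "ay": 0, "az": 0}
    - {"hand": 0, "dx": 16, "dy": 0, "dz": 0, "ax": 0, "ay": 0, "az": 0}
    - {"hand": 0, "dx": 24, "dy": 0, "dz": 0, "ax": 0, "ay": 0, "az": 0}
    - {"hand": 0, "dx": 32, "dy": 0, "dz": 0, "ax": 0, "ay": 0, "az": 0}
    - {"hand": 0, "dx": 39, "dy": 0, "dz": 0, "ax": 0, "ay": 0, "az": 0}

```text
clock: 23.85
tool_pos: [658.3, 211.7, 201.9]
ee_rot: [0.012, 1.0, 0.0, 0.001]
contact_force: [2.0, -0.5, 0.7]
opening: 0.4
finger_force: 1.1
```

servo_tool:
  plan:
    - {"hand": 0, "dx": 4, "dy": 0, "dz": 0, "ax": 0, "ay": 0, "az": 0}
    - {"hand": 0, "dx": 8, "dy": 0, "dz": 0, "ax": 0, "ay": 0, "az": 0}
    - {"hand": 0, "dx": 12, "dy": 0, "dz": 0, "ax": 0, "ay": 0, "az": 0}
    - {"hand": 0, "dx": 16, "dy": 0, "dz": 0, "ax": 0, "ay": 0, "az": 0}
    - {"hand": 0, "dx": 20, "dy": 0, "dz": 0, "ax": 0, "ay": 0, "az": 0}

```text
clock: 24.35
tool_pos: [638.5, 212.1, 201.0]
ee_rot: [0.012, 1.0, -0.0, -0.0]
contact_force: [2.9, 0.5, 1.7]
opening: -0.0
finger_force: 1.4
```

```bash
python3 - <<'E'
from h import *
st()
E
```

```text
t 24.35 tcp [638.5 212.1 201. ] xaxis [-1.     0.023  0.   ] yaxis [ 0.023  1.    -0.   ] z [-0. -0. -1.] F [2.9 0.5 1.7] open -0.0 ff 1.4 q [ 0.28  0.12  1.47 -0.    1.56 -1.26]
```

servo_tool:
  plan:
    - {"hand": 0, "dx": 9, "dy": 0, "dz": 1.5, "ax": 0, "ay": 0, "az": 0}
    - {"hand": 0, "dx": 18, "dy": 0, "dz": 3.2, "ax": 0, "ay": 0, "az": 0}
    - {"hand": 0, "dx": 27, "dy": 0, "dz": 5.8, "ax": 0, "ay": 0, "az": 0}
    - {"hand": 0, "dx": 36, "dy": 0, "dz": 8.7, "ax": 0, "ay": 0, "az": 0}
    - {"hand": 0, "dx": 45, "dy": 0, "dz": 12.2, "ax": 0, "ay": 0, "az": 0}

```text
clock: 24.85
tool_pos: [592.8, 213.1, 188.4]
ee_rot: [0.012, 1.0, -0.0, -0.0]
contact_force: [1.9, 0.4, -0.1]
opening: 0.6
finger_force: 1.0
```

servo_tool:
  plan:
    - {"hand": 0, "dx": 5, "dy": 0, "dz": 2.8, "ax": 0, "ay": 0, "az": 0}
    - {"hand": 0, "dx": 10, "dy": 0, "dz": 5.8, "ax": 0, "ay": 0, "az": 0}
    - {"hand": 0, "dx": 15, "dy": 0, "dz": 9, "ax": 0, "ay": 0, "az": 0}
    - {"hand": 0, "dx": 19.5, "dy": 0, "dz": 12.3, "ax": 0, "ay": 0, "az": 0}
    - {"hand": 0, "dx": 24, "dy": 0, "dz": 16, "ax": 0, "ay": 0, "az": 0}

```text
clock: 25.35
tool_pos: [569.5, 213.7, 172.6]
ee_rot: [0.012, 1.0, -0.0, -0.0]
contact_force: [2.3, 0.8, 0.4]
opening: 0.6
finger_force: 0.7
```

servo_tool:
  plan:
    - {"hand": 0, "dx": 4.2, "dy": 0, "dz": 4, "ax": 0, "ay": 0, "az": 0}
    - {"hand": 0, "dx": 8.2, "dy": 0, "dz": 8.2, "ax": 0, "ay": 0, "az": 0}
    - {"hand": 0, "dx": 12, "dy": 0, "dz": 12.5, "ax": 0, "ay": 0, "az": 0}
    - {"hand": 0, "dx": 15.6, "dy": 0, "dz": 17, "ax": 0, "ay": 0, "az": 0}
    - {"hand": 0, "dx": 19, "dy": 0, "dz": 21.6, "ax": 0, "ay": 0, "az": 0}

```text
clock: 25.85
tool_pos: [550.5, 214.2, 151.0]
ee_rot: [0.012, 1.0, -0.0, -0.0]
contact_force: [2.1, -0.4, 1.2]
opening: 0.3
finger_force: 0.6
```

```bash
python3 - <<'E'
from h import *
st()
im=viewer.capture('scene')[:,:,::-1]; cv2.imwrite('pics/s9.png',cv2.resize(im[70:250,170:410],(640,480),interpolation=cv2.INTER_CUBIC))
E
```

```text
t 25.85 tcp [550.5 214.2 151. ] xaxis [-1.     0.023  0.   ] yaxis [ 0.023  1.    -0.   ] z [-0. -0. -1.] F [ 2.1 -0.4  1.2] open 0.3 ff 0.6 q [ 0.33 -0.04  1.71  0.    1.47 -1.22]
```

View pics/s9.png

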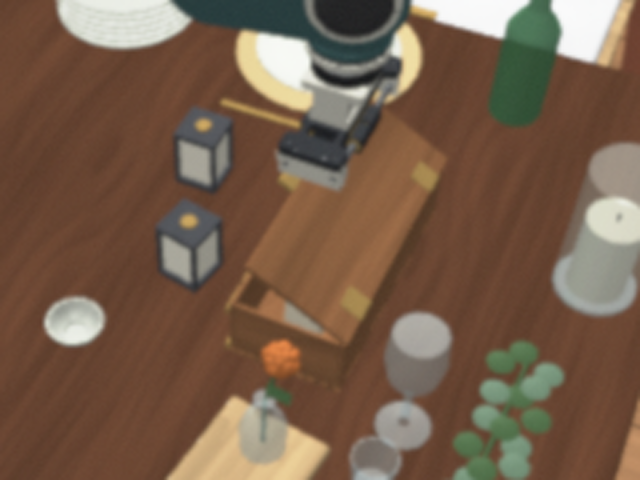

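The lid is following the hand, at about 30° open with the tab at (290,180). Continuing slowly.

servo_tool:
  plan:
    - {"hand": 0, "dx": 3.2, "dy": 0, "dz": 5, "ax": 0, "ay": 0, "az": 0}
    - {"hand": 0, "dx": 6, "dy": 0, "dz": 10, "ax": 0, "ay": 0, "az": 0}
    - {"hand": 0, "dx": 8.8, "dy": 0, "dz": 15, "ax": 0, "ay": 0, "az": 0}
    - {"hand": 0, "dx": 11, "dy": 0, "dz": 20, "ax": 0, "ay": 0, "az": 0}
    - {"hand": 0, "dx": 13, "dy": 0, "dz": 25, "ax": 0, "ay": 0, "az": 0}

```text
clock: 26.4
tool_pos: [537.6, 214.5, 125.9]
ee_rot: [0.012, 1.0, -0.0, -0.0]
contact_force: [0.7, 0.0, 0.9]
opening: 0.7
finger_force: 0.5
```

servo_tool:
  plan:
    - {"hand": 0, "dx": 1.2, "dy": 0, "dz": 3.6, "ax": 0, "ay": 0, "az": 0}
    - {"hand": 0, "dx": 2.2, "dy": 0, "dz": 7.2, "ax": 0, "ay": 0, "az": 0}
    - {"hand": 0, "dx": 3.1, "dy": 0, "dz": 10.8, "ax": 0, "ay": 0, "az": 0}
    - {"hand": 0, "dx": 4, "dy": 0, "dz": 14.4, "ax": 0, "ay": 0, "az": 0}
    - {"hand": 0, "dx": 4.7, "dy": 0, "dz": 18, "ax": 0, "ay": 0, "az": 0}

```text
clock: 26.9
tool_pos: [533.1, 214.6, 108.1]
ee_rot: [0.012, 1.0, 0.0, 0.0]
contact_force: [0.6, 1.7, 1.4]
opening: 0.6
finger_force: 0.4
```

servo_tool:
  plan:
    - {"hand": 0, "dx": 0.3, "dy": 0, "dz": 1.8, "ax": 0, "ay": 0, "az": 0}
    - {"hand": 0, "dx": 0.6, "dy": 0, "dz": 3.6, "ax": 0, "ay": 0, "az": 0}
    - {"hand": 0, "dx": 0.8, "dy": 0, "dz": 5.2, "ax": 0, "ay": 0, "az": 0}
    - {"hand": 0, "dx": 1, "dy": 0, "dz": 6.6, "ax": 0, "ay": 0, "az": 0}
    - {"hand": 0, "dx": 1, "dy": 0, "dz": 7.6, "ax": 0, "ay": 0, "az": 0}

```text
clock: 27.4
tool_pos: [532.1, 214.6, 100.7]
ee_rot: [0.012, 1.0, -0.0, -0.0]
contact_force: [-0.7, -0.4, 0.8]
opening: 0.5
finger_force: 0.4
```

```bash
python3 - <<'E'
from h import *
st()
E
```

```text
t 27.4 tcp [532.1 214.6 100.7] xaxis [-1.     0.023  0.   ] yaxis [ 0.023  1.    -0.   ] z [-0. -0. -1.] F [-0.7 -0.4  0.8] open 0.5 ff 0.4 q [ 0.34 -0.05  1.8   0.    1.39 -1.21]
```

servo_tool:
  plan:
    - {"hand": 0, "dx": 0, "dy": 0, "dz": 0.8, "ax": 0, "ay": 0, "az": 0}
    - {"hand": 0, "dx": 0, "dy": 0, "dz": 1.6, "ax": 0, "ay": 0, "az": 0}
    - {"hand": 0, "dx": 0, "dy": 0, "dz": 2.4, "ax": 0, "ay": 0, "az": 0}
    - {"hand": 0, "dx": 0, "dy": 0, "dz": 3.2, "ax": 0, "ay": 0, "az": 0}

```text
clock: 27.8
tool_pos: [532.1, 214.6, 97.7]
ee_rot: [0.012, 1.0, 0.0, 0.0]
contact_force: [-4.9, -1.1, 11.2]
opening: 0.7
finger_force: 5.8
```

servo_tool:
  plan:
    - {"hand": 0, "dx": 0, "dy": 0, "dz": 0.5, "ax": 0, "ay": 0, "az": 0}
    - {"hand": 0, "dx": 0, "dy": 0, "dz": 1, "ax": 0, "ay": 0, "az": 0}
    - {"hand": 0, "dx": 0, "dy": 0, "dz": 1, "ax": 0, "ay": 0, "az": 0}

```text
clock: 28.1
tool_pos: [532.1, 214.7, 97.7]
ee_rot: [0.012, 1.0, 0.0, 0.0]
contact_force: [-7.1, -2.6, 12.2]
opening: 0.7
finger_force: 6.2
```

The lid stopped at z≈97.7 with force building, as expected for closed at 97.5. Lifting and going to lantern 1.

servo_tool:
  plan:
    - {"hand": 0, "dx": 0, "dy": 0, "dz": -10, "ax": 0, "ay": 0, "az": 0}
    - {"hand": 0, "dx": 0, "dy": 0, "dz": -40, "ax": 0, "ay": 0, "az": 0}
    - {"hand": 60, "dx": 0, "dy": 0, "dz": -80, "ax": 0, "ay": 0, "az": 0}
    - {"hand": 85, "dx": 0, "dy": 0, "dz": -110, "ax": 0, "ay": 0, "az": 0}
    - {"hand": 85, "dx": 20, "dy": -10, "dz": -110, "ax": 0, "ay": 0, "az": 0}

```text
clock: 28.6
tool_pos: [513.8, 205.8, 211.3]
ee_rot: [0.012, 1.0, 0.001, 0.003]
contact_force: [0.6, 0.1, 0.2]
opening: 19.9
finger_force: 0.0
```

servo_tool:
  plan:
    - {"hand": 85, "dx": 40, "dy": -20, "dz": 0, "ax": 0, "ay": 0, "az": 4}
    - {"hand": 85, "dx": 80, "dy": -40, "dz": 0, "ax": 0, "ay": 0, "az": 8}
    - {"hand": 85, "dx": 118, "dy": -58, "dz": 0, "ax": 0, "ay": 0, "az": 10}
    - {"hand": 85, "dx": 118, "dy": -58, "dz": 0, "ax": 0, "ay": 0, "az": 10}
    - {"hand": 85, "dx": 118, "dy": -58, "dz": 0, "ax": 0, "ay": 0, "az": 10}

```text
clock: 29.1
tool_pos: [392.5, 149.8, 207.5]
ee_rot: [0.099, 0.995, 0.001, 0.001]
contact_force: [0.1, 0.4, -0.1]
opening: 60.1
finger_force: 0.0
```

```bash
python3 - <<'E'
from h import *
to(393,146,41,11.5)
p=viewer.camera_params('wrist');im=viewer.capture('wrist')[:,:,::-1].copy();cv2.imwrite('w10.png',im)
print(proj('wrist',[[393,146,85],[338,306,85]],p).round())
t=viewer.capture('top')[:,:,::-1];cv2.imwrite('top10.png',t)
cv2.imwrite('pics/w10.png',im)
E
```

```text
now [392.5 149.8 207.5] a 11.3 -> d [ -0.9  -3.8 166.5] az 0.2 q6 -58 t 29.1 open 60.1 F [ 0.1  0.4 -0.1] tilt [0.002 0.001]
[[257. 190.]
 [399. 109.]]
```

View pics/w10.png

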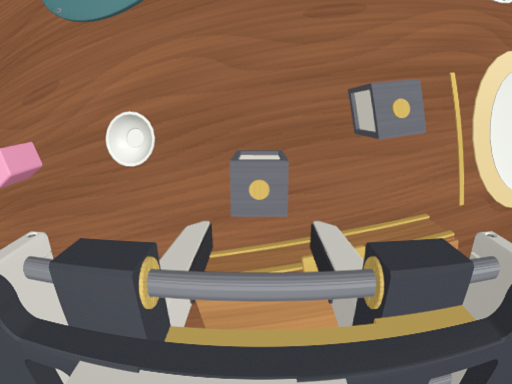

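Wrist view: lantern 1's knob is at (259,190), its sides square to the hand, close to the prediction (257,190). Opening the hand, then descending and gripping.

servo_tool:
  plan:
    - {"hand": 88, "dx": -1, "dy": -2.2, "dz": 0, "ax": 0, "ay": 0, "az": 0}
    - {"hand": 88, "dx": -1, "dy": -2.2, "dz": 0, "ax": 0, "ay": 0, "az": 0}
    - {"hand": 88, "dx": -1, "dy": -2.2, "dz": 20, "ax": 0, "ay": 0, "az": 0}
    - {"hand": 88, "dx": -1, "dy": -2.2, "dz": 60, "ax": 0, "ay": 0, "az": 0}
    - {"hand": 88, "dx": -1, "dy": -2.2, "dz": 80, "ax": 0, "ay": 0, "az": 0}

```text
clock: 29.7
tool_pos: [392.5, 147.3, 123.5]
ee_rot: [0.099, 0.995, -0.001, -0.001]
contact_force: [0.3, 0.4, -0.1]
opening: 87.8
finger_force: 0.0
```

```bash
python3 - <<'E'
from h import *
to(393,147.5,41,11.5)
E
```

```text
now [392.5 147.3 123.5] a 11.3 -> d [-0.6  0.4 82.5] az 0.2 q6 -58 t 29.7 open 87.8 F [ 0.3  0.4 -0.1] tilt [-0.003 -0.001]
```

servo_tool:
  plan:
    - {"hand": 88, "dx": -0.6, "dy": 0, "dz": 25, "ax": 0, "ay": 0, "az": 0}
    - {"hand": 88, "dx": -0.6, "dy": 0, "dz": 55, "ax": 0, "ay": 0, "az": 0}
    - {"hand": 88, "dx": -0.6, "dy": 0, "dz": 75, "ax": 0, "ay": 0, "az": 0}
    - {"hand": 88, "dx": -0.6, "dy": 0, "dz": 84, "ax": 0, "ay": 0, "az": 0}
    - {"hand": 88, "dx": -0.6, "dy": 0, "dz": 84, "ax": 0, "ay": 0, "az": 0}

```text
clock: 30.2
tool_pos: [393.3, 147.3, 41.6]
ee_rot: [0.099, 0.995, -0.0, -0.001]
contact_force: [1.2, 0.7, -0.4]
opening: 88.0
finger_force: 0.0
```

servo_tool:
  plan:
    - {"hand": 50, "dx": 0, "dy": 0, "dz": 0, "ax": 0, "ay": 0, "az": 0}
    - {"hand": 50, "dx": 0, "dy": 0, "dz": 0, "ax": 0, "ay": 0, "az": 0}
    - {"hand": 50, "dx": 0, "dy": 0, "dz": 0, "ax": 0, "ay": 0, "az": 0}
    - {"hand": 50, "dx": 0, "dy": 0, "dz": 0, "ax": 0, "ay": 0, "az": 0}
    - {"hand": 50, "dx": 0, "dy": 0, "dz": 0, "ax": 0, "ay": 0, "az": 0}

```text
clock: 30.7
tool_pos: [393.9, 147.4, 43.0]
ee_rot: [0.099, 0.995, 0.0, 0.0]
contact_force: [-0.4, -0.6, 3.9]
opening: 57.8
finger_force: 30.0
```

servo_tool:
  plan:
    - {"hand": 50, "dx": 0, "dy": 0, "dz": 0, "ax": 0, "ay": 0, "az": 0}
    - {"hand": 50, "dx": 0, "dy": 0, "dz": 0, "ax": 0, "ay": 0, "az": 0}
    - {"hand": 50, "dx": 0, "dy": 0, "dz": 0, "ax": 0, "ay": 0, "az": 0}

```text
clock: 31.0
tool_pos: [393.9, 147.4, 43.0]
ee_rot: [0.099, 0.995, 0.0, 0.0]
contact_force: [-1.9, -0.5, 5.9]
opening: 57.9
finger_force: 30.0
```

```bash
python3 - <<'E'
from h import *
st(); to(520,-213,180,7.4)
E
```

```text
t 31.0 tcp [393.9 147.4  43. ] xaxis [-0.98   0.197 -0.001] yaxis [0.197 0.98  0.   ] z [ 0.001  0.    -1.   ] F [-1.9 -0.5  5.9] open 57.9 ff 30.0 q [ 0.3  -0.37  2.17 -0.    1.34 -1.08]
now [393.9 147.4  43. ] a 11.3 -> d [-194.6 -328.5 -137. ] az -3.9 q6 -105 t 31.0 open 57.9 F [-1.9 -0.5  5.9] tilt [0.001 0.   ]
```

servo_tool:
  plan:
    - {"hand": 50, "dx": 0, "dy": 0, "dz": -10, "ax": 0, "ay": 0, "az": 0}
    - {"hand": 50, "dx": 0, "dy": 0, "dz": -40, "ax": 0, "ay": 0, "az": 0}
    - {"hand": 50, "dx": 0, "dy": 0, "dz": -80, "ax": 0, "ay": 0, "az": 0}
    - {"hand": 50, "dx": 0, "dy": 0, "dz": -120, "ax": 0, "ay": 0, "az": 0}
    - {"hand": 50, "dx": 0, "dy": 0, "dz": -140, "ax": 0, "ay": 0, "az": 0}

```text
clock: 31.5
tool_pos: [394.1, 147.5, 186.4]
ee_rot: [0.099, 0.995, 0.001, 0.002]
contact_force: [0.9, 0.1, -2.5]
opening: 57.8
finger_force: 30.0
```

servo_tool:
  plan:
    - {"hand": 50, "dx": -15, "dy": -25, "dz": 0, "ax": 0, "ay": 0, "az": 0}
    - {"hand": 50, "dx": -37, "dy": -63, "dz": 0, "ax": 0, "ay": 0, "az": 0}
    - {"hand": 50, "dx": -59, "dy": -101, "dz": 0, "ax": 0, "ay": 0, "az": 0}
    - {"hand": 50, "dx": -82, "dy": -138, "dz": 0, "ax": 0, "ay": 0, "az": 0}
    - {"hand": 50, "dx": -105, "dy": -176, "dz": 0, "ax": 0, "ay": 0, "az": 0}

```text
clock: 32.0
tool_pos: [462.1, -47.6, 183.0]
ee_rot: [0.099, 0.995, 0.0, 0.0]
contact_force: [0.8, 0.4, -2.7]
opening: 57.8
finger_force: 30.0
```

servo_tool:
  plan:
    - {"hand": 50, "dx": -23, "dy": -38, "dz": 0, "ax": 0, "ay": 0, "az": -1}
    - {"hand": 50, "dx": -45, "dy": -76, "dz": 0, "ax": 0, "ay": 0, "az": -2}
    - {"hand": 50, "dx": -65, "dy": -110, "dz": 0, "ax": 0, "ay": 0, "az": -3}
    - {"hand": 50, "dx": -85, "dy": -143, "dz": 0, "ax": 0, "ay": 0, "az": -3.9}
    - {"hand": 50, "dx": -90, "dy": -152, "dz": 0, "ax": 0, "ay": 0, "az": -3.9}

```text
clock: 32.5
tool_pos: [520.6, -215.5, 182.2]
ee_rot: [0.066, 0.998, -0.0, -0.001]
contact_force: [0.7, -0.3, -2.5]
opening: 57.7
finger_force: 30.0
```

```bash
python3 - <<'E'
from h import *
from scipy.spatial.transform import Rotation
im=cv2.imread('top10.png'); hsv=cv2.cvtColor(im,cv2.COLOR_BGR2HSV).astype(int); H,S,V=hsv[...,0],hsv[...,1],hsv[...,2]
sub=np.zeros(H.shape,bool); sub[140:210,255:400]=1
m=(sub&(H>12)&(H<28)&(V>150)&(S>50)).astype(np.uint8); m=cv2.morphologyEx(m,cv2.MORPH_CLOSE,np.ones((25,25)))
print('board',rect('top',m,15),[rect('top',cv2.erode(m,np.ones((3,3))),15)])
# closed lid top
print('lid pixels', im[140:205,200].tolist()[::8])
w=viewer.camera_params('wrist');wi=viewer.capture('wrist')[:,:,::-1]
cv2.imwrite('pics/c11.png',np.hstack([cv2.resize(im[130:230,240:400],(480,300),interpolation=cv2.INTER_CUBIC)[:, :],cv2.resize(wi,(320,300))]))
to(559.5,-213,58,7.4)
E
```

```text
board [ 561.1 -207.9  385.1  131.1   81.6] [array([ 561.1, -208. ,  378.4,  124.2,   81.6])]
lid pixels [[56, 76, 112], [80, 121, 172], [82, 124, 178], [79, 118, 169], [79, 116, 166], [74, 88, 102], [96, 94, 64], [89, 87, 59], [106, 104, 70]]
now [ 520.6 -215.2  182.1] a 7.6 -> d [-38.4   7.3 124.1] az -0.2 q6 -103 t 32.5 open 57.9 F [-0.9 -0.8 -3.3] tilt [-0.001  0.   ]
```

View pics/c11.png

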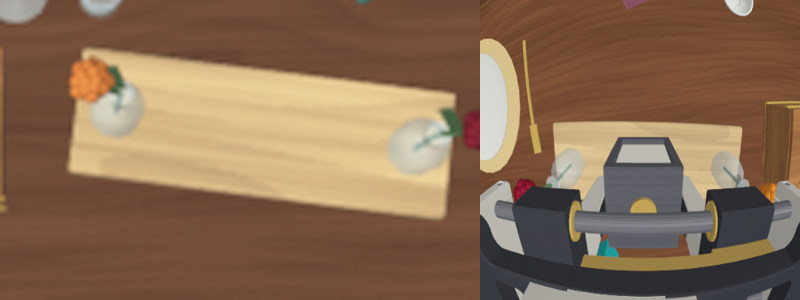

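The left top view shows the board empty with the vases at (117,108) and (417,145). The right wrist view shows the lantern held upright with vase feet at both sides, roughly (568,168) and (728,168). I'll refine the midpoint from both views.

```bash
python3 - <<'E'
from h import *
f=lambda u,v:(240+(u)/3-.33,130+(v)/3-.33)
c=onz('top',[f(82,47),f(456,93),f(445,219),f(69,173)],15);print('corners',c.round(1),c.mean(0).round(1))
print('yaw', [np.degrees(np.arctan2(*(c[a]-c[b]))).round(2) for a,b in((0,1),(3,2))])
# vase body centre, at z=15+~30 (bulb), top view
for z in(15,45): 
    q=onz('top',[f(117,108),f(417,145)],z);print('top vases',z,q.round(1),q.mean(0).round(1))
p=viewer.camera_params('wrist');im=viewer.capture('wrist')[:,:,::-1];cv2.imwrite('w12.png',im)
cr=np.vstack([im[130:270,90:230],im[130:270,350:490]]);cr=np.hstack([im[130:270,90:230],im[130:270,350:490]])
cv2.imwrite('pics/c12.png',cv2.resize(cr,(800,400),interpolation=cv2.INTER_CUBIC))
st()
for z in(15,45): print(onz('wrist',[(141,215),(397,215)],z,p).round(1))
print('board front corners',onz('wrist',[(118,156),(419,163)],15,p).round(1))
E
```

```text
corners [[ 652.3  -31.8]
 [ 597.6 -408.3]
 [ 469.7 -389.1]
 [ 523.4  -15.6]] [ 560.7 -211.2]
yaw [np.float64(8.26), np.float64(8.18)]
top vases 15 [[ 588.6  -65.4]
 [ 545.1 -365.6]] [ 566.9 -215.5]
top vases 45 [[ 582.3  -63.4]
 [ 539.7 -356.6]] [ 561. -210.]
t 32.6 tcp [ 520.3 -213.6  182.2] xaxis [-0.991  0.131  0.001] yaxis [0.131 0.991 0.   ] z [-0.001  0.001 -1.   ] F [-0.4 -0.5 -2.3] open 57.9 ff 30.0 q [-0.43 -0.12  1.73 -0.    1.53 -1.87]
[[ 545.1 -369.4]
 [ 588.   -49.2]]
[[ 536.4 -354.6]
 [ 575.4  -63.3]]
board front corners [[ 467.6 -383.3]
 [ 524.1  -16.8]]
```

View pics/c12.png

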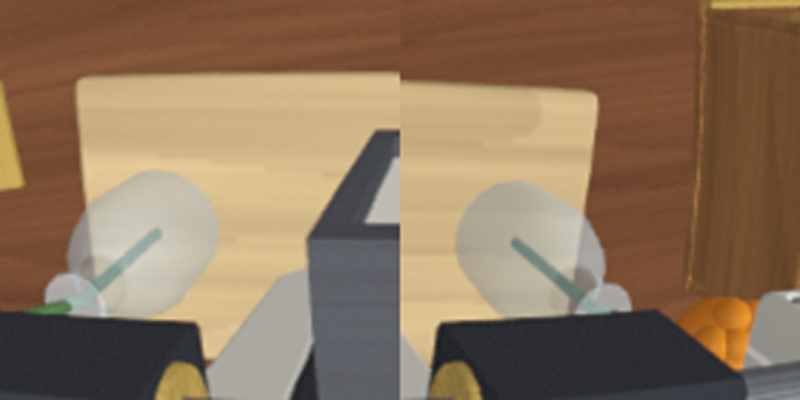

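Board corners refined in the crop: left (78,78) and right (597,93). All cues agree on a midpoint of about (560,-210) with a yaw of 8.2°.

servo_tool:
  plan:
    - {"hand": 50, "dx": -20, "dy": 4, "dz": 0, "ax": 0, "ay": 0, "az": 0.3}
    - {"hand": 50, "dx": -38.9, "dy": 8.5, "dz": 10, "ax": 0, "ay": 0, "az": 0.6}
    - {"hand": 50, "dx": -38.9, "dy": 8.5, "dz": 50, "ax": 0, "ay": 0, "az": 0.6}
    - {"hand": 50, "dx": -38.9, "dy": 8.5, "dz": 90, "ax": 0, "ay": 0, "az": 0.6}
    - {"hand": 50, "dx": -38.9, "dy": 8.5, "dz": 110, "ax": 0, "ay": 0, "az": 0.6}

```text
clock: 33.1
tool_pos: [558.6, -207.1, 69.3]
ee_rot: [0.07, 0.998, 0.001, -0.002]
contact_force: [-0.3, 0.3, -2.4]
opening: 58.1
finger_force: 30.0
```

```bash
python3 - <<'E'
from h import *
to(560,-210.3,58,8.2)
E
```

```text
now [ 558.6 -207.1   69.3] a 8.0 -> d [-1.9 -3.  11.3] az 0.2 q6 -102 t 33.1 open 58.1 F [-0.3  0.3 -2.4] tilt [-0.003  0.002]
```

servo_tool:
  plan:
    - {"hand": 50, "dx": 0, "dy": 0, "dz": 0, "ax": 0, "ay": 0, "az": 0}
    - {"hand": 50, "dx": 0, "dy": 0, "dz": 4, "ax": 0, "ay": 0, "az": 0}
    - {"hand": 50, "dx": 0, "dy": 0, "dz": 7, "ax": 0, "ay": 0, "az": 0}
    - {"hand": 50, "dx": 0, "dy": 0, "dz": 7, "ax": 0, "ay": 0, "az": 0}
    - {"hand": 50, "dx": 0, "dy": 0, "dz": 7, "ax": 0, "ay": 0, "az": 0}

```text
clock: 33.6
tool_pos: [560.3, -209.3, 66.5]
ee_rot: [0.07, 0.998, -0.0, 0.001]
contact_force: [-0.1, 0.1, -1.9]
opening: 57.7
finger_force: 30.0
```

```bash
python3 - <<'E'
from h import *
to(560,-210.3,58,8.2)
E
```

```text
now [ 560.3 -209.3   66.5] a 8.0 -> d [ 0.2 -1.1  8.5] az 0.2 q6 -102 t 33.6 open 57.7 F [-0.1  0.1 -1.9] tilt [ 0.001 -0.   ]
```

servo_tool:
  plan:
    - {"hand": 50, "dx": 0, "dy": -1, "dz": 3, "ax": 0, "ay": 0, "az": 0}
    - {"hand": 50, "dx": 0, "dy": -1, "dz": 6, "ax": 0, "ay": 0, "az": 0}
    - {"hand": 50, "dx": 0, "dy": -1, "dz": 8, "ax": 0, "ay": 0, "az": 0}
    - {"hand": 50, "dx": 0, "dy": -1, "dz": 8.5, "ax": 0, "ay": 0, "az": 0}
    - {"hand": 50, "dx": 0, "dy": -1, "dz": 8.5, "ax": 0, "ay": 0, "az": 0}

```text
clock: 34.1
tool_pos: [560.0, -210.3, 58.0]
ee_rot: [0.07, 0.998, -0.0, 0.0]
contact_force: [-5.5, 2.2, 9.1]
opening: 57.8
finger_force: 30.0
```

servo_tool:
  plan:
    - {"hand": 50, "dx": 0, "dy": 0, "dz": 0, "ax": 0, "ay": 0, "az": 0}

```text
clock: 34.2
tool_pos: [560.0, -210.3, 58.0]
ee_rot: [0.07, 0.998, -0.0, 0.0]
contact_force: [-4.7, 1.0, 9.8]
opening: 57.7
finger_force: 30.0
```

Contact at 9 N on the board. Releasing, rising and heading for lantern 2.

servo_tool:
  plan:
    - {"hand": 70, "dx": 0, "dy": 0, "dz": -0.5, "ax": 0, "ay": 0, "az": 0}
    - {"hand": 84, "dx": 0, "dy": 0, "dz": -0.5, "ax": 0, "ay": 0, "az": 0}
    - {"hand": 84, "dx": 0, "dy": 0, "dz": -0.5, "ax": 0, "ay": 0, "az": 0}
    - {"hand": 84, "dx": 0, "dy": 0, "dz": -0.5, "ax": 0, "ay": 0, "az": 0}
    - {"hand": 84, "dx": 0, "dy": 0, "dz": -0.5, "ax": 0, "ay": 0, "az": 0}

```text
clock: 34.7
tool_pos: [559.9, -210.2, 57.5]
ee_rot: [0.07, 0.998, 0.0, -0.0]
contact_force: [-0.2, -0.5, 0.1]
opening: 83.7
finger_force: 0.0
```

servo_tool:
  plan:
    - {"hand": 84, "dx": 0, "dy": 0, "dz": -15, "ax": 0, "ay": 0, "az": 0}
    - {"hand": 84, "dx": 0, "dy": 0, "dz": -50, "ax": 0, "ay": 0, "az": 0}
    - {"hand": 84, "dx": 0, "dy": 0, "dz": -95, "ax": 0, "ay": 0, "az": 0}
    - {"hand": 84, "dx": 0, "dy": 0, "dz": -140, "ax": 0, "ay": 0, "az": 0}
    - {"hand": 84, "dx": 0, "dy": 0, "dz": -160, "ax": 0, "ay": 0, "az": 0}

```text
clock: 35.2
tool_pos: [560.6, -210.4, 223.7]
ee_rot: [0.07, 0.998, -0.001, 0.003]
contact_force: [0.0, -0.4, 0.7]
opening: 83.8
finger_force: 0.0
```

```bash
python3 - <<'E'
from h import *
to(338,306,215,1.2)
E
```

```text
now [ 560.6 -210.4  223.7] a 8.0 -> d [292.7 480.2   6.3] az -6.8 q6 -47 t 35.2 open 83.8 F [ 0.  -0.4  0.7] tilt [ 0.005 -0.002]
```

servo_tool:
  plan:
    - {"hand": 88, "dx": 23, "dy": 38, "dz": 0, "ax": 0, "ay": 0, "az": 0}
    - {"hand": 88, "dx": 46, "dy": 76, "dz": 0, "ax": 0, "ay": 0, "az": 0}
    - {"hand": 88, "dx": 70, "dy": 115, "dz": 0, "ax": 0, "ay": 0, "az": 0}
    - {"hand": 88, "dx": 93, "dy": 153, "dz": 0, "ax": 0, "ay": 0, "az": 0}
    - {"hand": 88, "dx": 117, "dy": 192, "dz": 0, "ax": 0, "ay": 0, "az": 0}

```text
clock: 35.7
tool_pos: [469.9, -2.4, 218.8]
ee_rot: [0.07, 0.998, 0.0, 0.001]
contact_force: [1.3, 0.2, 0.3]
opening: 87.8
finger_force: 0.0
```

servo_tool:
  plan:
    - {"hand": 88, "dx": 23, "dy": 38, "dz": 0, "ax": 0, "ay": 0, "az": 0}
    - {"hand": 88, "dx": 46, "dy": 76, "dz": 0, "ax": 0, "ay": 0, "az": 0}
    - {"hand": 88, "dx": 70, "dy": 115, "dz": 0, "ax": 0, "ay": 0, "az": 0}
    - {"hand": 88, "dx": 93, "dy": 153, "dz": 0, "ax": 0, "ay": 0, "az": 0}
    - {"hand": 88, "dx": 117, "dy": 192, "dz": 0, "ax": 0, "ay": 0, "az": 0}

```text
clock: 36.2
tool_pos: [380.8, 204.1, 219.0]
ee_rot: [0.07, 0.998, 0.0, 0.001]
contact_force: [0.8, 0.3, -0.3]
opening: 88.4
finger_force: 0.0
```

servo_tool:
  plan:
    - {"hand": 88, "dx": 23, "dy": 38, "dz": 10, "ax": 0, "ay": 0, "az": -3}
    - {"hand": 88, "dx": 46, "dy": 76, "dz": 20, "ax": 0, "ay": 0, "az": -6}
    - {"hand": 88, "dx": 58, "dy": 96, "dz": 20, "ax": 0, "ay": 0, "az": -6.8}
    - {"hand": 88, "dx": 58, "dy": 96, "dz": 20, "ax": 0, "ay": 0, "az": -6.8}
    - {"hand": 88, "dx": 58, "dy": 96, "dz": 20, "ax": 0, "ay": 0, "az": -6.8}

```text
clock: 36.7
tool_pos: [337.8, 306.1, 198.4]
ee_rot: [0.01, 1.0, 0.0, 0.0]
contact_force: [1.0, -1.1, -1.2]
opening: 88.0
finger_force: 0.0
```

```bash
python3 - <<'E'
from h import *
to(338,306,43,1.2)
p=viewer.camera_params('wrist');im=viewer.capture('wrist')[:,:,::-1].copy();cv2.imwrite('w13.png',im)
print('pred',proj('wrist',[[338,306,85]],p).round(1))
hsv=cv2.cvtColor(im,cv2.COLOR_BGR2HSV).astype(int);H,S,V=hsv[...,0],hsv[...,1],hsv[...,2]
sub=np.zeros(H.shape,bool);sub[150:232,215:310]=1
k=sub&(H>10)&(H<30)&(S>110)&(V>140); uv=np.argwhere(k)[:,::-1]; print('knob',uv.mean(0).round(1),onz('wrist',uv.mean(0),85,p).round(1),len(uv))
m=sub&(S<70)&(V<120); m=cv2.morphologyEx(m.astype(np.uint8),cv2.MORPH_CLOSE,np.ones((9,9))); print('top',rect('wrist',m,85,p))
cv2.imwrite('pics/w13.png',im)
E
```

```text
now [337.8 306.1 198.4] a 1.2 -> d [-1.000e-01 -1.000e-01  1.554e+02] az 0.0 q6 -47 t 36.7 open 88.0 F [ 1.  -1.1 -1.2] tilt [0.001 0.   ]
pred [[260.3 191.2]]
knob [262.  189.7] [[336.5 307.7]] 335
top [331.2 307.7  57.9  66.6  88.9]
```

View pics/w13.png

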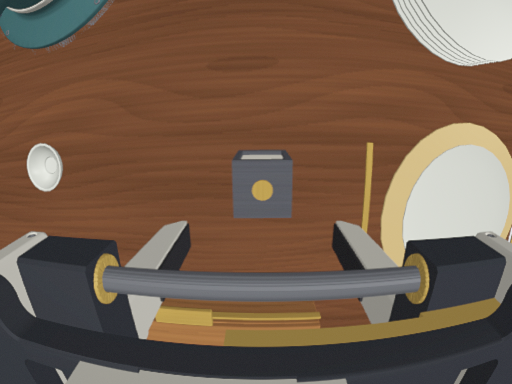

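Wrist view: lantern 2's knob is at (262,190), square to the hand, at about (336.5,307.7). Descending and gripping.

servo_tool:
  plan:
    - {"hand": 88, "dx": 1, "dy": 1.5, "dz": 40, "ax": 0, "ay": 0, "az": 0}
    - {"hand": 88, "dx": 1, "dy": 1.5, "dz": 85, "ax": 0, "ay": 0, "az": 0}
    - {"hand": 88, "dx": 1, "dy": 1.5, "dz": 125, "ax": 0, "ay": 0, "az": 0}
    - {"hand": 88, "dx": 1, "dy": 1.5, "dz": 150, "ax": 0, "ay": 0, "az": 0}
    - {"hand": 88, "dx": 1, "dy": 1.5, "dz": 155, "ax": 0, "ay": 0, "az": 0}

```text
clock: 37.25
tool_pos: [336.5, 305.7, 40.2]
ee_rot: [0.012, 1.0, -0.001, -0.001]
contact_force: [-0.3, -0.3, 0.8]
opening: 88.0
finger_force: 0.0
```

servo_tool:
  plan:
    - {"hand": 88, "dx": 0, "dy": 0, "dz": 0, "ax": 0, "ay": 0, "az": 0}
    - {"hand": 50, "dx": 0, "dy": 0, "dz": 0, "ax": 0, "ay": 0, "az": 0}
    - {"hand": 50, "dx": 0, "dy": 0, "dz": 0, "ax": 0, "ay": 0, "az": 0}
    - {"hand": 50, "dx": 0, "dy": 0, "dz": 0, "ax": 0, "ay": 0, "az": 0}
    - {"hand": 50, "dx": 0, "dy": 0, "dz": 0, "ax": 0, "ay": 0, "az": 0}

```text
clock: 37.75
tool_pos: [337.2, 307.7, 43.2]
ee_rot: [0.011, 1.0, 0.0, 0.0]
contact_force: [1.0, 0.3, -0.7]
opening: 60.5
finger_force: 0.0
```

servo_tool:
  plan:
    - {"hand": 50, "dx": 0, "dy": 0, "dz": 0, "ax": 0, "ay": 0, "az": 0}
    - {"hand": 50, "dx": 0, "dy": 0, "dz": 0, "ax": 0, "ay": 0, "az": 0}
    - {"hand": 50, "dx": 0, "dy": 0, "dz": 0, "ax": 0, "ay": 0, "az": 0}
    - {"hand": 50, "dx": 0, "dy": 0, "dz": 0, "ax": 0, "ay": 0, "az": 0}

```text
clock: 38.15
tool_pos: [337.1, 307.6, 43.1]
ee_rot: [0.011, 1.0, 0.0, 0.0]
contact_force: [-0.6, -1.7, 6.4]
opening: 58.2
finger_force: 30.0
```

servo_tool:
  plan:
    - {"hand": 50, "dx": 0, "dy": 0, "dz": -10, "ax": 0, "ay": 0, "az": 0}
    - {"hand": 50, "dx": 0, "dy": 0, "dz": -50, "ax": 0, "ay": 0, "az": 0}
    - {"hand": 50, "dx": 0, "dy": 0, "dz": -95, "ax": 0, "ay": 0, "az": 0}
    - {"hand": 50, "dx": 0, "dy": 0, "dz": -140, "ax": 0, "ay": 0, "az": 0}
    - {"hand": 50, "dx": 0, "dy": 0, "dz": -170, "ax": 0, "ay": 0, "az": 0}

```text
clock: 38.65
tool_pos: [337.0, 307.6, 216.3]
ee_rot: [0.011, 1.0, 0.001, 0.001]
contact_force: [0.6, 0.8, -2.5]
opening: 57.7
finger_force: 30.0
```

```bash
python3 - <<'E'
from h import *
to(500,210,213,1.4)
t=viewer.capture('top')[:,:,::-1];cv2.imwrite('top14.png',t)
E
```

```text
now [337.  307.6 216.3] a 1.2 -> d [-165.1  -94.1    3.5] az 0.2 q6 -66 t 38.6 open 57.7 F [ 0.6  0.8 -2.5] tilt [0.002 0.002]
```

servo_tool:
  plan:
    - {"hand": 50, "dx": -35, "dy": -20, "dz": 0, "ax": 0, "ay": 0, "az": 0}
    - {"hand": 50, "dx": -75, "dy": -43, "dz": 0, "ax": 0, "ay": 0, "az": 0}
    - {"hand": 50, "dx": -115, "dy": -66, "dz": 0, "ax": 0, "ay": 0, "az": 0}
    - {"hand": 50, "dx": -150, "dy": -86, "dz": 0, "ax": 0, "ay": 0, "az": 0}
    - {"hand": 50, "dx": -165, "dy": -95, "dz": 0, "ax": 0, "ay": 0, "az": 0}

```text
clock: 39.2
tool_pos: [501.8, 207.0, 212.1]
ee_rot: [0.012, 1.0, -0.0, -0.0]
contact_force: [-0.5, 0.0, -2.3]
opening: 57.6
finger_force: 30.0
```

servo_tool:
  plan:
    - {"hand": 50, "dx": 0, "dy": 0, "dz": 0, "ax": 0, "ay": 0, "az": 0}
    - {"hand": 50, "dx": 0, "dy": 0, "dz": 0, "ax": 0, "ay": 0, "az": 0}

```text
clock: 39.4
tool_pos: [499.4, 209.1, 212.4]
ee_rot: [0.011, 1.0, 0.0, -0.0]
contact_force: [-0.6, -0.1, -2.8]
opening: 57.5
finger_force: 30.0
```

```bash
python3 - <<'E'
from h import *
to(563,210,141,1.4)
p=viewer.camera_params('wrist');im=viewer.capture('wrist')[:,:,::-1].copy();cv2.imwrite('w15.png',im)
print('pred lid corners',proj('wrist',[[x,y,97.5] for x in(488,496) for y in(49,371)],p).round())
t=cv2.imread('top10.png')[130:230,110:250]
t2=cv2.imread('top14.png')[130:230,110:250]
cv2.imwrite('pics/c15.png',np.vstack([cv2.resize(im[100:260],(800,250)),np.hstack([cv2.resize(t,(400,286)),cv2.resize(t2,(400,286))])]))
E
```

```text
now [499.4 209.1 212.4] a 1.3 -> d [-63.7   2.3  71.3] az 0.1 q6 -68 t 39.4 open 57.5 F [-0.6 -0.1 -2.8] tilt [-0.001  0.   ]
pred lid corners [[109. 184.]
 [414. 177.]
 [110. 191.]
 [413. 185.]]
```

View pics/c15.png

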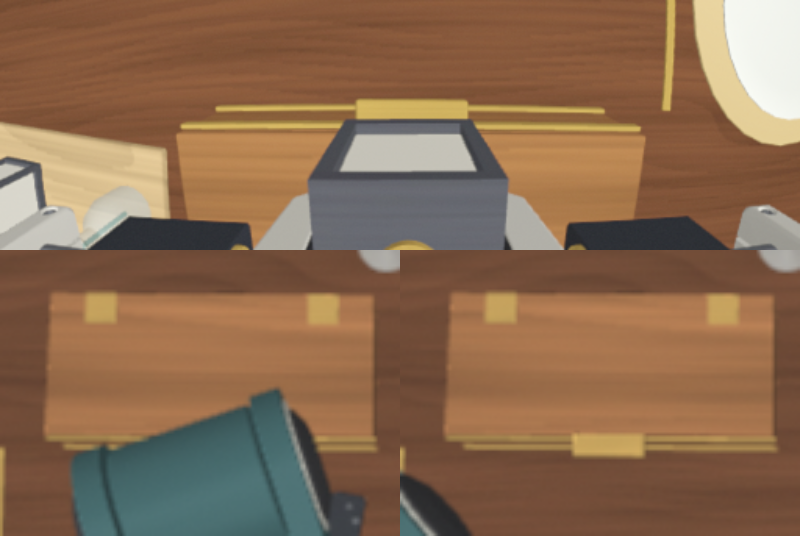

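The lid is flat and closed; in the lower-right crop its corners are (450,293), (773,296), (774,437) and (445,436), with the tab at (608,446). I'll compute the lid centre from both views.

```bash
python3 - <<'E'
from h import *
f=lambda u,v:(110+(u-400)/2.857-.3,130+(v-250)/2.857-.3)
c=onz('top',[f(450,293),f(773,296),f(774,437),f(445,436)],97.5);print(c.round(1),c.mean(0).round(1))
print('tab',onz('top',[f(572,446),f(645,446)],97.5).round(1))
print('yaw',[np.degrees(np.arctan2(*(c[a]-c[b]))).round(2) for a,b in((0,1),(3,2))])
g=lambda u,v:(u/1.5625,100+v/1.5625)
print('wrist',onz('wrist',[g(178,135),g(645,135)],97.5).round(1),onz('wrist',[g(356,110),g(468,110)],97.5).round(1))
E
```

```text
[[639.8 368. ]
 [630.8  47.7]
 [489.2  49. ]
 [496.4 370.1]] [564.  208.7]
tab [[484.1 246.2]
 [482.8 175.1]]
yaw [np.float64(1.61), np.float64(1.3)]
wrist [[491.   55. ]
 [497.6 371.3]] [[478.3 178.7]
 [479.7 247.5]]
```

servo_tool:
  plan:
    - {"hand": 50, "dx": -25, "dy": 1, "dz": 0, "ax": 0, "ay": 0, "az": 0}
    - {"hand": 50, "dx": -50, "dy": 2.3, "dz": 0, "ax": 0, "ay": 0, "az": 0}
    - {"hand": 50, "dx": -65, "dy": 2.3, "dz": 20, "ax": 0, "ay": 0, "az": 0}
    - {"hand": 50, "dx": -65, "dy": 2.3, "dz": 45, "ax": 0, "ay": 0, "az": 0}
    - {"hand": 50, "dx": -65, "dy": 2.3, "dz": 60, "ax": 0, "ay": 0, "az": 0}

```text
clock: 39.95
tool_pos: [563.7, 210.6, 150.8]
ee_rot: [0.01, 1.0, -0.0, -0.001]
contact_force: [0.2, -0.4, -2.8]
opening: 57.9
finger_force: 30.0
```

servo_tool:
  plan:
    - {"hand": 50, "dx": 0, "dy": 0, "dz": 0, "ax": 0, "ay": 0, "az": 0}
    - {"hand": 50, "dx": 0, "dy": 0, "dz": 2, "ax": 0, "ay": 0, "az": 0}
    - {"hand": 50, "dx": 0, "dy": 0, "dz": 4, "ax": 0, "ay": 0, "az": 0}
    - {"hand": 50, "dx": 0, "dy": 0, "dz": 4, "ax": 0, "ay": 0, "az": 0}

```text
clock: 40.35
tool_pos: [565.0, 210.0, 149.4]
ee_rot: [0.011, 1.0, 0.0, 0.001]
contact_force: [-0.4, 0.2, -2.1]
opening: 58.1
finger_force: 30.0
```

```bash
python3 - <<'E'
from h import *
to(564.3,210,140.7,1.4)
E
```

```text
now [565.  210.  149.4] a 1.2 -> d [ 0.7 -0.   8.7] az 0.2 q6 -68 t 40.4 open 58.1 F [-0.4  0.2 -2.1] tilt [0.001 0.   ]
```

servo_tool:
  plan:
    - {"hand": 50, "dx": 0.5, "dy": 0, "dz": 2.5, "ax": 0, "ay": 0, "az": 0}
    - {"hand": 50, "dx": 0.5, "dy": 0, "dz": 5, "ax": 0, "ay": 0, "az": 0}
    - {"hand": 50, "dx": 0.5, "dy": 0, "dz": 7, "ax": 0, "ay": 0, "az": 0}
    - {"hand": 50, "dx": 0.5, "dy": 0, "dz": 8.5, "ax": 0, "ay": 0, "az": 0}
    - {"hand": 50, "dx": 0.5, "dy": 0, "dz": 8.5, "ax": 0, "ay": 0, "az": 0}

```text
clock: 40.85
tool_pos: [564.5, 209.8, 140.6]
ee_rot: [0.011, 1.0, 0.0, 0.0]
contact_force: [-2.6, -1.5, 4.6]
opening: 57.5
finger_force: 30.0
```

Touching the lid at 4.6 N. Releasing and rising clear.

servo_tool:
  plan:
    - {"hand": 70, "dx": 0, "dy": 0, "dz": 0, "ax": 0, "ay": 0, "az": 0}
    - {"hand": 84, "dx": 0, "dy": 0, "dz": 0, "ax": 0, "ay": 0, "az": 0}
    - {"hand": 84, "dx": 0, "dy": 0, "dz": 0, "ax": 0, "ay": 0, "az": 0}
    - {"hand": 84, "dx": 0, "dy": 0, "dz": 0, "ax": 0, "ay": 0, "az": 0}
    - {"hand": 84, "dx": 0, "dy": 0, "dz": 0, "ax": 0, "ay": 0, "az": 0}

```text
clock: 41.35
tool_pos: [564.4, 209.8, 140.0]
ee_rot: [0.011, 1.0, -0.0, -0.0]
contact_force: [0.1, -0.2, 0.7]
opening: 84.1
finger_force: 0.0
```

servo_tool:
  plan:
    - {"hand": 84, "dx": 0, "dy": 0, "dz": -10, "ax": 0, "ay": 0, "az": 0}
    - {"hand": 84, "dx": 0, "dy": 0, "dz": -40, "ax": 0, "ay": 0, "az": 0}
    - {"hand": 84, "dx": 0, "dy": 0, "dz": -85, "ax": 0, "ay": 0, "az": 0}
    - {"hand": 84, "dx": 0, "dy": 0, "dz": -130, "ax": 0, "ay": 0, "az": 0}
    - {"hand": 84, "dx": 0, "dy": 0, "dz": -150, "ax": 0, "ay": 0, "az": 0}

```text
clock: 41.85
tool_pos: [564.8, 210.0, 295.7]
ee_rot: [0.011, 1.0, 0.001, 0.003]
contact_force: [0.1, 1.0, 0.8]
opening: 84.1
finger_force: 0.0
```

servo_tool:
  plan:
    - {"hand": 84, "dx": 45, "dy": 10, "dz": 0, "ax": 0, "ay": 0, "az": 0}
    - {"hand": 84, "dx": 90, "dy": 30, "dz": 0, "ax": 0, "ay": 0, "az": 0}
    - {"hand": 84, "dx": 130, "dy": 55, "dz": 0, "ax": 0, "ay": 0, "az": 0}
    - {"hand": 84, "dx": 165, "dy": 85, "dz": 0, "ax": 0, "ay": 0, "az": 0}
    - {"hand": 84, "dx": 190, "dy": 120, "dz": 0, "ax": 0, "ay": 0, "az": 0}

```text
clock: 42.35
tool_pos: [375.0, 334.4, 291.6]
ee_rot: [0.011, 1.0, 0.001, 0.001]
contact_force: [1.1, 1.1, 1.1]
opening: 84.2
finger_force: 0.0
```

```bash
python3 - <<'E'
from h import *
im=viewer.capture('scene')[:,:,::-1]; t=viewer.capture('top')[:,:,::-1]
cv2.imwrite('pics/fin.png',np.hstack([cv2.resize(im[70:330,130:410],(400,371)),cv2.resize(t[90:230,100:400],(400,371))]))
hsv=cv2.cvtColor(t,cv2.COLOR_BGR2HSV).astype(int);H,S,V=hsv[...,0],hsv[...,1],hsv[...,2]
for x,y,z in((560,-210,100),(564,210,182.5)):
    u,v=proj('top',[[x,y,z]])[0].round().astype(int); sub=np.zeros(H.shape,bool); sub[v-8:v+9,u-8:u+9]=1
    k=sub&(H>8)&(H<30)&(S>90)&(V>140); c=np.argwhere(k)[:,::-1].mean(0); print(u,v,c.round(1),onz('top',c,z).round(1),k.sum())
st()
E
```

```text
332 168 [332.2 168.1] [[ 560.9 -210.4]] 40
178 163 [177.9 163. ] [[565.3 210.1]] 46
t 42.45 tcp [374.3 336.7 291.2] xaxis [-1.     0.018 -0.001] yaxis [0.018 1.    0.002] z [ 0.001  0.002 -1.   ] F [ 0.   0.  -0.2] open 83.9 ff 0.0 q [ 0.68 -0.27  1.69  0.    1.72 -0.87]
```

View pics/fin.png

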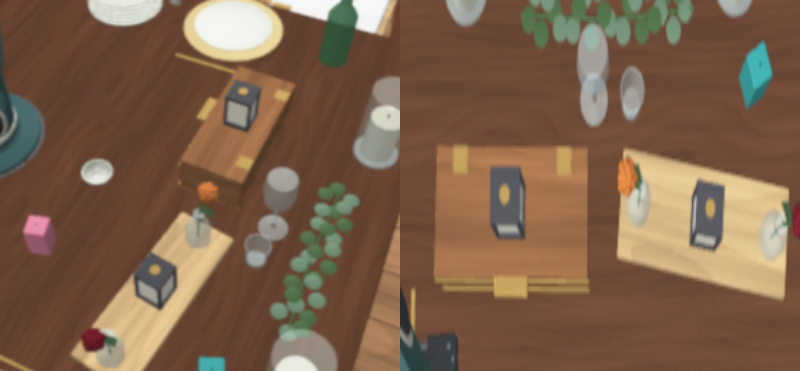

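Both lanterns stand upright at their marks: the board one at (156,280) and the lid one at (242,105) in the left view, measured within 1 mm of target. The lid is closed, and the vases, tumbler and goblet are still standing. Handing in.

```bash
python3 -c "
from rig import workorder
print(workorder.job_done())"
```

```text
the job is handed in; nothing more can be done
None
```

The job is handed in: all three candles on the table are in the chest, the lid is closed, and one lantern stands midway between the vases and the other on the middle of the lid; the vases, tumbler and goblet were left standing.

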